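# Hang the parts basket and hold the blower shutter half open

### The job

Hang the steel parts basket by its handle on the twin hook at the front of the cooling blower and let go of it, so that it hangs freely in front of the air outlet. Only then slide the sprung intake shutter on top of the blower to half open and hold it there: finish while your fingers are still holding it at half travel, because it springs shut when let go. On the way never open it beyond three quarters, and leave the other things on the bench where they are.

Things in the scene. Friction and masses are not known exactly. Their poses are not given: they have to be found in the camera images.
- basket: loose steel basket, 0.3 to 0.55 kg, 90 (own x) x 150 (own y) x 60 mm tall, with a rigid upright handle: two 8 mm rods at the middle of the short sides (own y = -67 and +67 mm) carry a straight crossbar along own y. Origin at the centre of its underside, own z up. Alike when turned half round. It starts standing on the bench, on the left or the right
- basket_handle (a point): middle of the basket's handle crossbar, a round bar 10 mm thick, on its centre line, 150 mm above the basket's underside; the place to grasp from above; axes as the basket's (crossbar along y). Below the bar all is open down to the basket's rim, 90 mm lower
- blower: fixed grey cooling blower: housing 160 (own x) x 380 (own y) mm, flat top 170 mm above the bench, motor at the back. Its front looks to own -x, towards the robot. Origin on the bench under the housing's centre. Twin hook at the front on the own +y half, intake shutter on top on the own -y half. Position and yaw vary
- hook_seat (a point): where the middle of the crossbar is when hung: midway between the two prongs of the twin hook, at their hollows, 209.5 mm above the bench, 57 mm in front of the housing; axes as the blower's. Prongs: 8 mm round bars 36 mm to either side (own y), 64 mm free between them for fingers; the crossbar lies across both, parallel to own y. Behind (own +x) the prongs rise 8 mm over 50 mm
- hook_tips (a point): midway between the centres of the two prongs' rounded, upturned tips: 19 mm in front of hook_seat (own -x) and 12.5 mm higher; the tips end 4 mm above this point; axes as the blower's
- shutter (a joint): opening of the sprung intake shutter in m: 0 = shut (start, against a stop), 0.04 = half, 0.08 = fully open. Slides along the blower's own -y; a spring pulls it shut: about 5 N at 0, 10 N at half, 14 N fully open. Three raised ribs 40 mm apart on the front guide rail mark shut, half and open; the white pointer on the shutter shows the position
- shutter_handle (a point): centre of the shutter's handle, an upright black square post 18 x 18 mm on the middle of the steel shutter plate; 206 mm above the bench, 30 mm above the plate, 20 mm below the post's top; axes as the blower's; moves along the blower's own -y as the shutter opens. At least 70 mm free on either side along own y
- tray: low black open tray of nuts, 90 x 120 x 32 mm, no handle; bystander; origin at the centre of its underside
- wrench: steel spanner lying flat; bystander; origin under its middle
- hammer: hammer lying on its side; bystander; origin under its middle
- brush: brush lying flat; bystander; origin under its middle
- tube: offcut of square steel tube 130 x 50 x 50 mm; bystander; origin at the centre of its underside
- can: white can, 64 mm in diameter, 170 mm tall, standing; bystander; origin at the centre of its underside
Things that resemble listed ones, but are neither listed nor needed, are in the scene too. What is shaped like the basket but brown or green is not meant.

How it is judged (in metres and radians):
On the way, in this order (a step that is already met when the one before it is completed fails the run):
1. the basket hangs by its handle on both prongs of the hook, let go, with the shutter still shut (x of basket_handle in the frame of hook_seat between -0.015 and 0.05 m and y of basket_handle in the frame of hook_seat between -0.03 and 0.03 m and z of basket_handle in the frame of hook_seat between -0.008 and 0.018 m and angle between basket_handle's own z axis and vertical below 0.2 rad and contact force between basket and blower above 1.5 N and contact force between basket and the arm below 0.1 N and contact force between basket and the fingers below 0.1 N and linear speed of basket below 0.05 m/s and value of joint shutter below 0.01 m), for 0.3 s.
2. the fingers hold the shutter still at half travel (value of joint shutter between 0.032 and 0.048 m and velocity of joint shutter between -0.01 and 0.01 m/s and contact force between the fingers and shutter above 3 N), for 0.3 s.
At the end, for the whole second after the job is handed in: The fingers hold the shutter still at half travel, 40 mm +- 8 mm, pressing on it with more than 3 N, while the basket hangs at rest and level (within 0.2 rad) by its crossbar on both prongs, within 30 mm sideways of the middle of the hook, carried by the hook alone and not touched by the robot (all of step 2 and x of basket_handle in the frame of hook_seat between -0.015 and 0.05 m and y of basket_handle in the frame of hook_seat between -0.03 and 0.03 m and z of basket_handle in the frame of hook_seat between -0.008 and 0.018 m and angle between basket_handle's own z axis and vertical below 0.2 rad and contact force between basket and blower above 1.5 N and contact force between basket and the arm below 0.1 N and contact force between basket and the fingers below 0.1 N and linear speed of basket below 0.05 m/s); the arm keeps its last pose, push and grip.
It fails at once if the shutter is opened beyond three quarters (62 mm) (value of joint shutter above 0.062 m).
It fails at once if another thing on the bench is moved by more than 40 mm (distance of any of tray, wrench, hammer, brush, tube, can from where it was at the start of the episode above 0.04 m).
It also fails if it takes over 53 s, if anything falls off the work surface, if the arm or the gripper's body presses on something with over 40 N, if the wrist force passes 120 N, or if a joint passes its speed limit or range.

### The arm

A 7-joint arm with a two-finger parallel gripper is mounted at the origin on the work surface. World frame = base frame: x ahead of the robot, y to its left, z up, the work surface at z = 0. Lengths are in mm, angles in rad, forces in N, time in s.
With the tool pointing down it reaches from about 400 to 875 mm from the base axis. Payload 4.4 kg.
Tool frame: the origin (TCP) lies between the finger pads; the fingertips stand 8 mm ahead of it and the grasp point (between the pads) lies 11 mm behind it (robot.tip_reach is the z of the fingertips in the tool frame, in mm); z points along the fingers, y is the direction in which the jaws open and shut (so a half turn about z gives the same grasp; the last joint's range is limited). The gripper opens to 85 mm and grips with 20 to 120 N. Pads are 22 mm wide; open, the fingers measure 114 mm over their backs; the gripper's body (76 mm by 85 mm) begins 54 mm behind the grasp point. The pads swing forward as they close: fully open they stand 13 mm farther back than shut.
Start: joints at [-1.412, 0.628, 0.038, 1.517, -0.027, 0.996, -0.02], TCP at [144.866, 633.666, 200.413] pointing down, gripper open.
Joint ranges: [-3.06, 3.06], [-0.37, 2.12], [-1.25, 1.32], [0.18, 2.47], [-1.1, 4.24], [0.23, 1.98], [-2.94, 2.94]. Speed limits (rad/s): [2.57, 2.57, 3.14, 3.14, 3.14, 3.14, 3.14].

### API

Orientations are given as [roll, pitch, yaw] about the fixed x, y, z axes, in that order (R = Rz(yaw) Ry(pitch) Rx(roll)).
In Python, from station import robot gives the robot as it stands.
- The arm moves only by the tool drive_tool, never from a script. Its argument "plan" is a list of rows, each an object of numbers: "fingers": the gripper's target within -1 to 1 (fully open at 1, half-way at 0, shut at -1); "x", "y", "z": the shift along the world's x, y, z in m; "wx", "wy", "wz": the turn, a rotation vector about the world's x, y, z in degrees. In form: [{"fingers": .., "x": .., "y": .., "z": .., "wx": .., "wy": .., "wz": ..}, ...]. A call has 1 to 20 rows; each row is the pose to reach, as a shift and turn from the pose commanded when the call began; what a row does not reach only later rows make up. A row lasts 1/10 s, in which the tool goes at most 50 mm and 8.59 degrees, less where a joint would pass 70% of its speed; a pose out of reach is approached as far as the arm can. A call with a gripper value outside its range is refused whole. The fingers move at their own pace and stop on an object; "squeeze" is the grip in N (left out, the last holds). Time passes only in rows, so rows that repeat a pose let the fingers close. It gives the time, the measured TCP pose, the force and the opening at its end, in the units of the state.
- robot.read_state(): the state, without advancing time (a new reading comes with each control period).
- robot.snapshot(name): name is "scene" or "top"; returns a dict with "color" (480x640x3 uint8, red, green, blue), "vertical_fov" (degrees; the focal length in pixels is half the picture's height over the tangent of half this angle, whatever the lens; pixels are square), "cx", "cy" (the principal point, pixels), "k1" (the pictures are not rectified: a ray, as slopes to the right and down, at radius r is drawn at 1 + k1 r^2 times it, then the intrinsics apply), "camera_from_world" (4x4, takes a point from world to camera coordinates). Camera axes: x right, y up, looking along -z (the intrinsics and any distortion apply to the point x, -y, -z); pixel columns grow to the right and rows downward; lengths in mm; the calibration is good to about 2 mm. A picture is of the moment at which its call begins. There is no depth.
- robot.close_job(): hands the job in, once; it reports no verdict.
Trained networks look in a picture, given as the dict that the camera call returned (one of the last four; its "shot" number tells which), for a name from the list of things; names that differ only in an ending like _2 or _b are one class to them, and where a whole thing is asked for, a point or a joint stands for the part that bears it (a point fixed in the world has none). Each returns a list of dicts, best first, with "score" (0 to 1); they miss things now and then, are a little off and sometimes report something else, mostly with a low value. They report only what shows in the picture. A call takes as long as a camera call. They do not tell look-alikes from the thing itself.
- robot.spot_in(picture, name): "centre" ([x, y, z] in mm, in world coordinates, good to about 4 mm: the middle of the surface that is visible of it).
- robot.pinpoint(picture, name): "centre" ([x, y, z] in mm, in world coordinates, good to about 4 mm: a listed point, or the origin of a listed thing).
The state is a dict: "clock": time; "q": joint angles; "qvel": joint speeds; "joint_torque": joint torques, N m; "tool_pos": TCP position; "tool_rot": TCP orientation; "ft_force": force on the tool from outside, world axes, zero at the start; "torque": the same for the moment, N m; "opening": opening from 0.0 (shut) to 1.0 (fully open).
Only numpy, scipy, OpenCV 4.12 (cv2) and the standard library are available. Lean on these libraries where they do the work, as an engineer would, in place of code of your own. Each camera call takes 0.05 s, during which the arm holds its last target.

## Working session

There is one attempt and no reset: what is moved stays moved. The work goes in short steps, Python scripts to look and compute and a tool call to move; the robot and the scene stay as the last step left them, time stands still between calls to the robot, and variables do not carry over. Pictures are saved under pics/ and viewed, and the job is handed in when it is done.

Besides the shell and the picture viewer there is one more tool, called after "Request:" as name([rows], argument=value, ...), one row to a line, values as JSON. drive_tool: Moves the arm, as the interface text tells. Its arguments: {"type":"object","properties":{"plan":{"type":"array"},"squeeze":{"type":"number"}},"required":["plan"]}

```bash
ls; mkdir -p pics
cat > h.py <<'E'
import numpy as np, cv2
from station import robot
def save(p,n): cv2.imwrite(f'pics/{n}.png',cv2.cvtColor(p['color'],cv2.COLOR_RGB2BGR))
def proj(p,X):
    X=np.atleast_2d(X); C=p['camera_from_world']; c=X@C[:3,:3].T+C[:3,3]
    f=240/np.tan(np.radians(p['vertical_fov'])/2); u=c[:,0]/-c[:,2]; v=-c[:,1]/-c[:,2]
    s=1+p['k1']*(u*u+v*v); return np.c_[p['cx']+f*u*s,p['cy']+f*v*s]
def ray(p,px,z):
    px=np.atleast_2d(px).astype(float); f=240/np.tan(np.radians(p['vertical_fov'])/2)
    d=(px-[p['cx'],p['cy']])/f; s=d.copy()
    for _ in range(20): s=d/(1+p['k1']*(s**2).sum(1,keepdims=True))
    C=p['camera_from_world']; D=np.c_[s[:,0],-s[:,1],-np.ones(len(s))]@C[:3,:3]; o=-C[:3,:3].T@C[:3,3]
    return o+D*((z-o[2])/D[:,2:])
E
python3 - <<'E'
from h import *
print(robot.read_state())
for n in['scene','top']:
    p=robot.snapshot(n); save(p,n+'0')
    C=p['camera_from_world'];print(n,p['vertical_fov'],p['k1'],-C[:3,:3].T@C[:3,3])
    for k in['basket','basket_handle','blower','hook_seat','hook_tips','shutter_handle','tray','wrench','hammer','brush','tube','can']:
        print(k,[(round(r['score'],2),np.round(r['centre'])) for r in robot.pinpoint(p,k)[:3]])
E
```

```text
pics
{'clock': 0.0, 'q': array([-1.41178938,  0.62934537,  0.03839887,  1.51837084, -0.02698197,
        0.99629605, -0.02002871]), 'qvel': array([-0.00036979, -0.00091983,  0.00198599,  0.00066559, -0.00099007,
       -0.00122152,  0.00013666]), 'joint_torque': array([-6.67113709e-04, -5.63398540e+01,  1.22636843e+00, -1.93438804e+01,
        1.10927687e-02,  1.08393034e-02, -4.18325342e-06]), 'tool_pos': array([144.69688453, 632.98683851, 199.48794555]), 'tool_rot': array([-3.13968986e+00,  1.50170562e-05,  2.91680161e+00]), 'ft_force': array([-0.05892521,  0.46774827, -0.03074727]), 'torque': array([ 0.04501175, -0.02776315,  0.01501605]), 'opening': 1.0012073483270798}
scene 44.34017024189789 -0.18279698314404852 [1351.90690117 -621.24092667 1217.86939715]
basket [(0.6, array([ 572., -285.,   -3.])), (0.58, array([ 366., -317.,   -2.]))]
basket_handle [(0.96, array([ 369., -318.,  151.])), (0.64, array([ 569., -284.,  151.])), (0.57, array([ 166., -309.,  152.]))]
blower [(0.74, array([621.,  57.,   0.]))]
hook_seat [(0.92, array([506., 182., 204.])), (0.42, array([592.,   2., 20
[... 511 characters left out ...]
09275]
basket [(0.73, array([ 361., -316.,    1.])), (0.63, array([ 168., -307.,    5.])), (0.63, array([ 572., -285.,   -1.]))]
basket_handle [(0.91, array([ 576., -286.,  151.])), (0.74, array([ 169., -308.,  153.])), (0.73, array([ 366., -319.,  149.]))]
blower [(0.92, array([622.,  59.,   1.]))]
hook_seat [(0.78, array([507., 185., 212.]))]
hook_tips []
shutter_handle [(0.56, array([589.,   3., 201.]))]
tray [(0.68, array([386., 299.,   2.])), (0.64, array([622.,  58.,   1.]))]
wrench [(0.7, array([398., -55.,  -0.]))]
hammer [(0.94, array([473., 523.,  -1.]))]
brush [(0.88, array([ 449., -548.,   -1.]))]
tube [(0.68, array([ 597., -440.,   -0.]))]
can [(0.91, array([637., 408.,  -2.]))]
```

View pics/scene0.png

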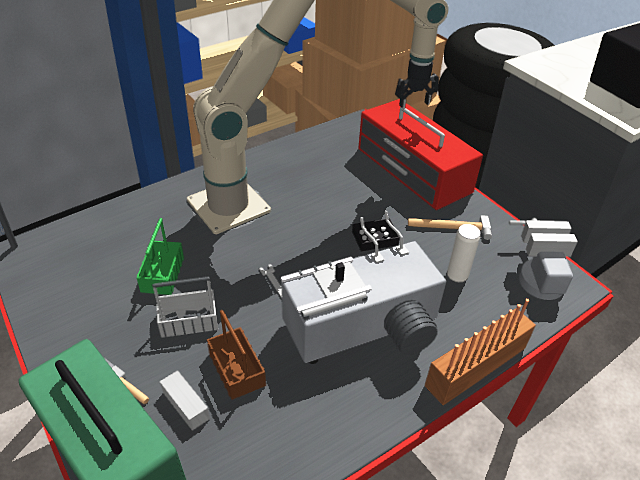

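View pics/top0.png

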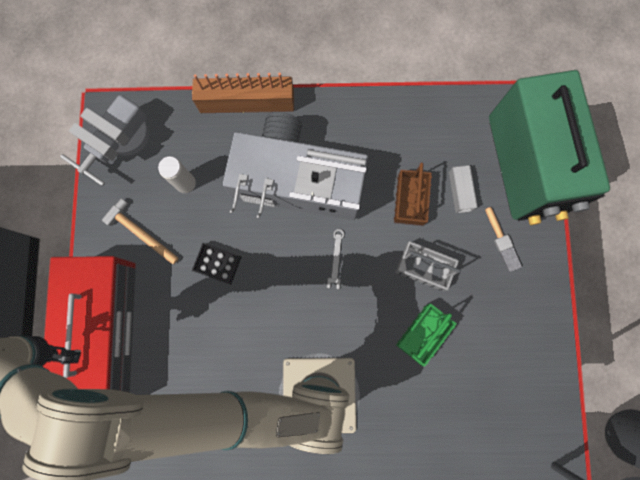

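The steel-grey basket is at (185,305) in scene and (430,265) in top, between the green and brown look-alikes. I'll zoom in for the yaws.

Run:
```python
import cv2
a=cv2.imread('pics/top0.png');b=cv2.imread('pics/scene0.png')
cv2.imwrite('pics/zb.png',cv2.resize(a[225:300,390:480],None,fx=6,fy=6,interpolation=cv2.INTER_CUBIC))
cv2.imwrite('pics/zh.png',cv2.resize(a[120:225,215:375],None,fx=5,fy=5,interpolation=cv2.INTER_CUBIC))
cv2.imwrite('pics/zs.png',cv2.resize(b[260:345,140:230],None,fx=6,fy=6,interpolation=cv2.INTER_CUBIC))
cv2.imwrite('pics/zt.png',cv2.resize(b[210:330,250:410],None,fx=5,fy=5,interpolation=cv2.INTER_CUBIC))
```

```text
(no output)
```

View pics/zb.png

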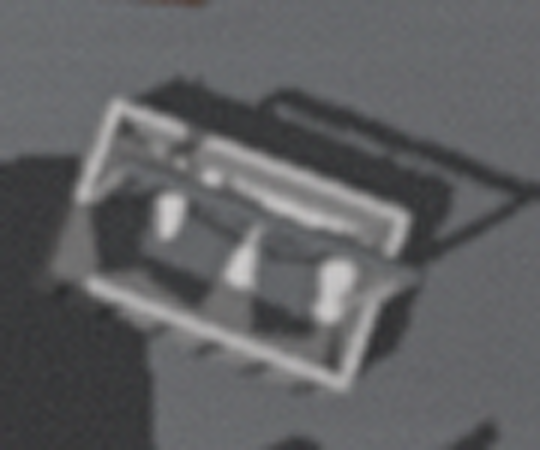

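View pics/zs.png

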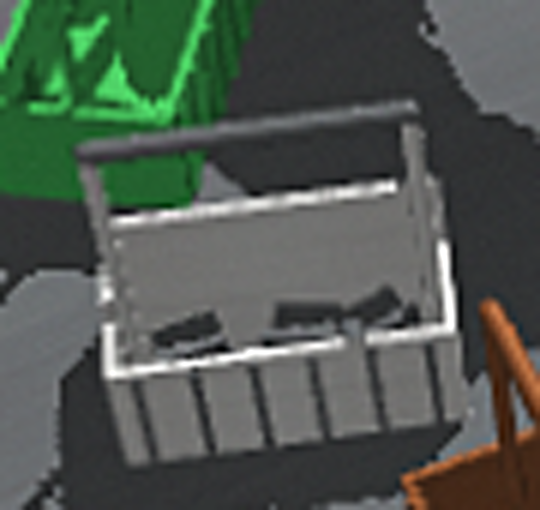

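View pics/zh.png

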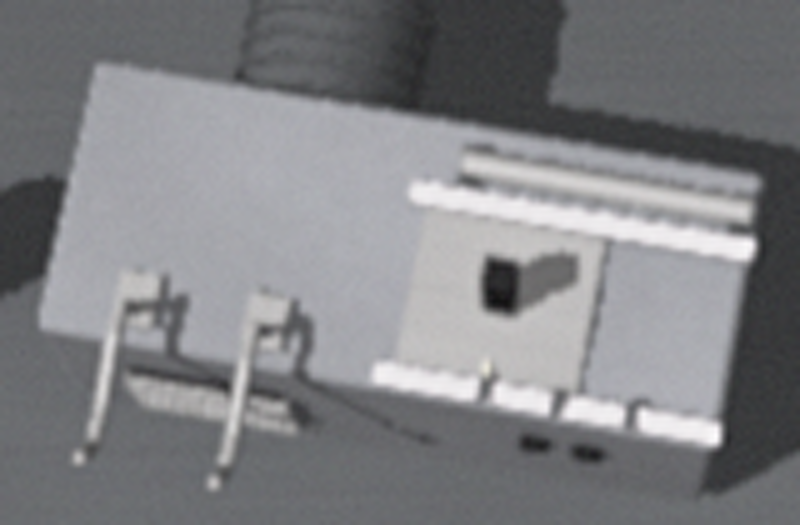

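View pics/zt.png

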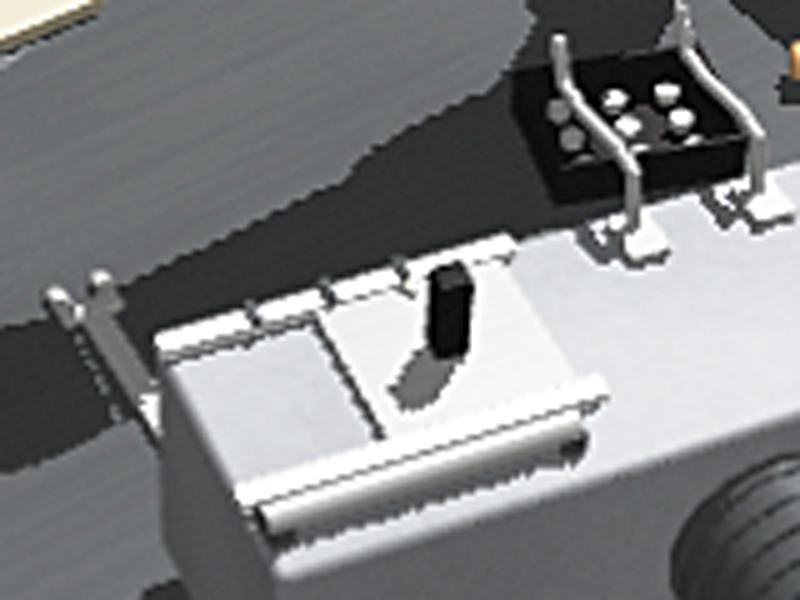

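Run:
```python
from h import *
s=robot.snapshot('scene');t=robot.snapshot('top')
def Z(o,f,l): return np.array(l)/f+np.array(o)
bar=ray(s,Z((140,260),6,[(80,150),(415,107)]),150);print('bar',bar,bar.mean(0)); d=bar[0]-bar[1];print(np.degrees(np.arctan2(d[1],d[0])))
rim=ray(t,Z((390,225),6,[(118,100),(408,212),(347,385),(85,282)]),60);print('rim',rim,rim.mean(0));
for i,j in((0,1),(3,2)): d=rim[i]-rim[j];print(np.degrees(np.arctan2(d[1],d[0])),np.hypot(*d[:2]))
tip=ray(t,Z((215,120),5,[(78,457),(213,482)]),224);print('tip',tip,tip.mean(0));d=tip[0]-tip[1];print(np.degrees(np.arctan2(d[1],d[0])),np.hypot(*d[:2]))
tip=ray(s,Z((250,210),5,[(557,42),(683,7)]),224);print('tipS',tip,tip.mean(0));d=tip[1]-tip[0];print(np.degrees(np.arctan2(d[1],d[0])),np.hypot(*d[:2]))
c=ray(t,Z((215,120),5,[(97,64),(762,178),(40,328)]),170);print('corners',c)
d=c[0]-c[1];print(np.degrees(np.arctan2(d[1],d[0])),np.hypot(*d[:2])); cc=(c[1]+c[2])/2;print('ctr',cc)
a=np.arctan2(d[1],d[0])-np.pi/2;print(a)
R=np.array([[np.cos(a),-np.sin(a)],[np.sin(a),np.cos(a)]])
for n,P in(('seat',(506.5,183.5)),('sh',(590.5,3)),('net ctr',(621.5,58))): print(n,R.T@(np.array(P)-cc[:2]))
post=ray(t,Z((215,120),5,[(503,283)]),226);print('post top',post, 'scene',ray(s,Z((250,210),5,[(452,272)]),226))
print(robot.read_state()['q'])
for n,p in(('s',s),('t',t)):
  for k in['hook_seat','hook_tips','shutter_handle','basket_handle']:
    print(k,[(round(r['score'],2),np.round(r['centre'])) for r in robot.pinpoint(p,k)[:3]])
```

```text
bar [[ 336.5715614  -379.79726015  150.        ]
 [ 390.44278889 -251.02148093  150.        ]] [ 363.50717514 -315.40937054  150.        ]
-112.70119360495923
rim [[ 432.93365306 -268.17245559   60.        ]
 [ 376.89300375 -404.35505282   60.        ]
 [ 294.80235953 -370.88778544   60.        ]
 [ 345.27358199 -248.87546391   60.        ]] [ 362.47564959 -323.07268944   60.        ]
67.63229049045944 147.26253482510472
67.52723544110042 132.03920213660098
tip [[492.80781998 221.23077651 224.        ]
 [478.49911972 150.66159676 224.        ]] [485.65346985 185.94618663 224.        ]
78.53802154467687 72.00519449836654
tipS [[482.73069152 149.47644695 224.        ]
 [496.5620666  222.82833764 224.        ]] [489.64637906 186.1523923  224.        ]
79.32157759122796 74.64453632354243
corners [[ 729.33143963  225.21116906  170.        ]
 [ 656.5995336  -143.01122328  170.        ]
 [ 577.67622698  253.87903563  170.        ]]
78.8266681431875 375.33672932355444
ctr [617.13788029  55.43390617 170.        ]
-0.19501142931934967
seat [-133.35714881  104.19950002]
sh [-15.97244715 -56.601
[... 174 characters left out ...]
86  1.51738496 -0.02704112  0.99627918
 -0.01999231]
hook_seat [(0.57, array([508., 184., 207.])), (0.47, array([468., 528.,  -2.])), (0.33, array([636., 408.,  -3.]))]
hook_tips [(0.67, array([486., 187., 229.]))]
shutter_handle [(0.86, array([591.,   2., 210.])), (0.52, array([508., 183., 208.]))]
basket_handle [(0.75, array([ 366., -321.,  154.])), (0.63, array([ 169., -306.,  148.])), (0.57, array([ 570., -284.,  151.]))]
hook_seat [(0.8, array([504., 187., 211.]))]
hook_tips [(0.71, array([490., 189., 221.]))]
shutter_handle [(0.67, array([590.,   2., 204.]))]
basket_handle [(0.86, array([ 167., -308.,  154.])), (0.76, array([ 368., -321.,  150.])), (0.56, array([ 571., -289.,  156.]))]
```

Request:
drive_tool([
  {"fingers": 1, "x": 0, "y": 0, "z": 0.05},
  {"fingers": 1, "x": 0, "y": 0, "z": 0.1},
  {"fingers": 1, "x": 0, "y": 0, "z": 0.15},
  {"fingers": 1, "x": 0, "y": 0, "z": 0.2},
  {"fingers": 1, "x": 0.04, "y": -0.02, "z": 0.2, "wz": -3},
  {"fingers": 1, "x": 0.075, "y": -0.04, "z": 0.2, "wz": -6},
  {"fingers": 1, "x": 0.115, "y": -0.06, "z": 0.2, "wz": -9},
  {"fingers": 1, "x": 0.15, "y": -0.08, "z": 0.2, "wz": -12.5},
  {"fingers": 1, "x": 0.18, "y": -0.105, "z": 0.2, "wz": -16},
  {"fingers": 1, "x": 0.21, "y": -0.135, "z": 0.2, "wz": -19},
  {"fingers": 1, "x": 0.24, "y": -0.16, "z": 0.2, "wz": -22},
  {"fingers": 1, "x": 0.27, "y": -0.19, "z": 0.2, "wz": -25},
  {"fingers": 1, "x": 0.29, "y": -0.22, "z": 0.2, "wz": -28},
  {"fingers": 1, "x": 0.315, "y": -0.255, "z": 0.2, "wz": -31},
  {"fingers": 1, "x": 0.335, "y": -0.29, "z": 0.2, "wz": -34},
  {"fingers": 1, "x": 0.355, "y": -0.32, "z": 0.2, "wz": -37},
  {"fingers": 1, "x": 0.365, "y": -0.355, "z": 0.2, "wz": -40},
  {"fingers": 1, "x": 0.38, "y": -0.395, "z": 0.2, "wz": -43},
  {"fingers": 1, "x": 0.39, "y": -0.43, "z": 0.2, "wz": -46},
  {"fingers": 1, "x": 0.4, "y": -0.465, "z": 0.2, "wz": -50},
])

```text
invalid input
```

Request:
drive_tool([
  {"fingers": 1, "x": 0, "y": 0, "z": 0.05, "wx": 0, "wy": 0, "wz": 0},
  {"fingers": 1, "x": 0, "y": 0, "z": 0.1, "wx": 0, "wy": 0, "wz": 0},
  {"fingers": 1, "x": 0, "y": 0, "z": 0.15, "wx": 0, "wy": 0, "wz": 0},
  {"fingers": 1, "x": 0, "y": 0, "z": 0.2, "wx": 0, "wy": 0, "wz": 0},
  {"fingers": 1, "x": 0.04, "y": -0.02, "z": 0.2, "wx": 0, "wy": 0, "wz": -3},
  {"fingers": 1, "x": 0.075, "y": -0.04, "z": 0.2, "wx": 0, "wy": 0, "wz": -6},
  {"fingers": 1, "x": 0.115, "y": -0.06, "z": 0.2, "wx": 0, "wy": 0, "wz": -9},
  {"fingers": 1, "x": 0.15, "y": -0.08, "z": 0.2, "wx": 0, "wy": 0, "wz": -12.5},
  {"fingers": 1, "x": 0.18, "y": -0.105, "z": 0.2, "wx": 0, "wy": 0, "wz": -16},
  {"fingers": 1, "x": 0.21, "y": -0.135, "z": 0.2, "wx": 0, "wy": 0, "wz": -19},
  {"fingers": 1, "x": 0.24, "y": -0.16, "z": 0.2, "wx": 0, "wy": 0, "wz": -22},
  {"fingers": 1, "x": 0.27, "y": -0.19, "z": 0.2, "wx": 0, "wy": 0, "wz": -25},
  {"fingers": 1, "x": 0.29, "y": -0.22, "z": 0.2, "wx": 0, "wy": 0, "wz": -28},
  {"fingers": 1, "x": 0.315, "y": -0.255, "z": 0.2, "wx": 0, "wy": 0, "wz": -31},
  {"fingers": 1, "x": 0.335, "y": -0.29, "z": 0.2, "wx": 0, "wy": 0, "wz": -34},
  {"fingers": 1, "x": 0.355, "y": -0.32, "z": 0.2, "wx": 0, "wy": 0, "wz": -37},
  {"fingers": 1, "x": 0.365, "y": -0.355, "z": 0.2, "wx": 0, "wy": 0, "wz": -40},
  {"fingers": 1, "x": 0.38, "y": -0.395, "z": 0.2, "wx": 0, "wy": 0, "wz": -43},
  {"fingers": 1, "x": 0.39, "y": -0.43, "z": 0.2, "wx": 0, "wy": 0, "wz": -46},
  {"fingers": 1, "x": 0.4, "y": -0.465, "z": 0.2, "wx": 0, "wy": 0, "wz": -50},
])

```text
clock: 3.8
tool_pos: [545.1, 167.0, 400.6]
tool_rot: [3.141, -0.0, 2.041]
ft_force: [1.2, -0.2, -0.1]
opening: 0.997
```

Request:
drive_tool([
  {"fingers": 1, "x": 0.0, "y": -0.05, "z": 0, "wx": 0, "wy": 0, "wz": -4},
  {"fingers": 1, "x": 0.005, "y": -0.098, "z": 0, "wx": 0, "wy": 0, "wz": -8},
  {"fingers": 1, "x": 0.005, "y": -0.146, "z": 0, "wx": 0, "wy": 0, "wz": -12},
  {"fingers": 1, "x": -0.007, "y": -0.192, "z": 0, "wx": 0, "wy": 0, "wz": -16},
  {"fingers": 1, "x": -0.018, "y": -0.238, "z": 0, "wx": 0, "wy": 0, "wz": -20},
  {"fingers": 1, "x": -0.03, "y": -0.285, "z": 0, "wx": 0, "wy": 0, "wz": -24},
  {"fingers": 1, "x": -0.052, "y": -0.325, "z": 0, "wx": 0, "wy": 0, "wz": -28},
  {"fingers": 1, "x": -0.074, "y": -0.365, "z": 0, "wx": 0, "wy": 0, "wz": -32},
  {"fingers": 1, "x": -0.095, "y": -0.406, "z": 0, "wx": 0, "wy": 0, "wz": -36},
  {"fingers": 1, "x": -0.123, "y": -0.432, "z": 0, "wx": 0, "wy": 0, "wz": -40},
  {"fingers": 1, "x": -0.151, "y": -0.458, "z": 0, "wx": 0, "wy": 0, "wz": -44},
  {"fingers": 1, "x": -0.18, "y": -0.486, "z": -0.01, "wx": 0, "wy": 0, "wz": -49.5},
  {"fingers": 1, "x": -0.18, "y": -0.486, "z": -0.05, "wx": 0, "wy": 0, "wz": -49.5},
  {"fingers": 1, "x": -0.18, "y": -0.486, "z": -0.1, "wx": 0, "wy": 0, "wz": -49.5},
  {"fingers": 1, "x": -0.18, "y": -0.486, "z": -0.15, "wx": 0, "wy": 0, "wz": -49.5},
  {"fingers": 1, "x": -0.18, "y": -0.486, "z": -0.2, "wx": 0, "wy": 0, "wz": -49.5},
  {"fingers": 1, "x": -0.18, "y": -0.486, "z": -0.2, "wx": 0, "wy": 0, "wz": -49.5},
])

```text
clock: 5.5
tool_pos: [361.6, -313.7, 195.8]
tool_rot: [-3.13, -0.003, 1.18]
ft_force: [-0.1, 0.8, 0.2]
opening: 1.002
```

Run:
```python
from h import *
st=robot.read_state();print(st['clock'],st['tool_pos'],st['tool_rot'],st['q'])
p=robot.snapshot('scene');save(p,'s1')
cv2.imwrite('pics/s1z.png',cv2.resize(cv2.imread('pics/s1.png')[200:350,90:290],None,fx=4,fy=4,interpolation=cv2.INTER_CUBIC))
print([(round(r['score'],2),np.round(r['centre'])) for r in robot.pinpoint(p,'basket_handle')[:3]])
```

```text
5.5 [ 361.55355614 -313.72323181  195.77258439] [-3.12991167e+00 -3.10781780e-03  1.17981945e+00] [ 0.20703725  0.46598339  0.64449416  1.98686876 -0.37527041  0.82090828
  0.67301141]
[(0.98, array([ 569., -284.,  149.])), (0.65, array([ 370., -318.,  155.])), (0.59, array([ 169., -312.,  151.]))]
```

View pics/s1z.png

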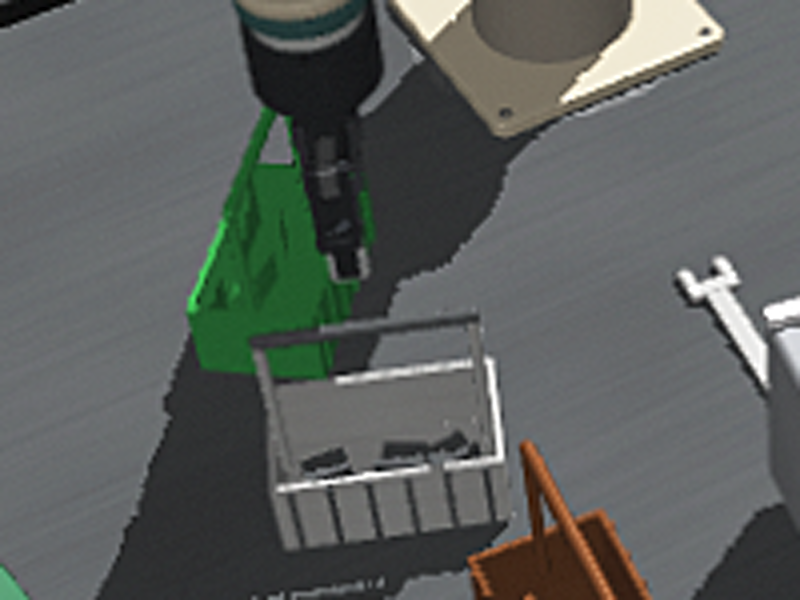

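Request:
drive_tool([
  {"fingers": 1, "x": 0.0, "y": 0, "z": 0, "wx": 0, "wy": 0, "wz": 0},
  {"fingers": 1, "x": 0.0, "y": 0, "z": -0.03, "wx": 0, "wy": 0, "wz": 0},
  {"fingers": 1, "x": 0.0, "y": 0, "z": -0.062, "wx": 0, "wy": 0, "wz": 0},
  {"fingers": 1, "x": 0.0, "y": 0, "z": -0.062, "wx": 0, "wy": 0, "wz": 0},
  {"fingers": 1, "x": 0.0, "y": 0, "z": -0.062, "wx": 0, "wy": 0, "wz": 0},
])

```text
clock: 6.1
tool_pos: [365.9, -318.4, 140.3]
tool_rot: [3.139, 0.001, 1.18]
ft_force: [-0.5, -0.3, -0.1]
opening: 1.002
```

Run:
```python
from h import *
st=robot.read_state();print(st['clock'],st['tool_pos'],st['tool_rot'],st['q'])
p=robot.snapshot('scene');save(p,'s2')
cv2.imwrite('pics/s2z.png',cv2.resize(cv2.imread('pics/s2.png')[225:325,120:250],None,fx=6,fy=6,interpolation=cv2.INTER_CUBIC))
```

```text
6.1 [ 365.86893911 -318.42821124  140.3346636 ] [3.13881561e+00 6.35538094e-04 1.18013812e+00] [ 0.26904487  0.54581272  0.57181168  2.04471355 -0.46633904  0.67608243
  0.7545747 ]
```

View pics/s2z.png

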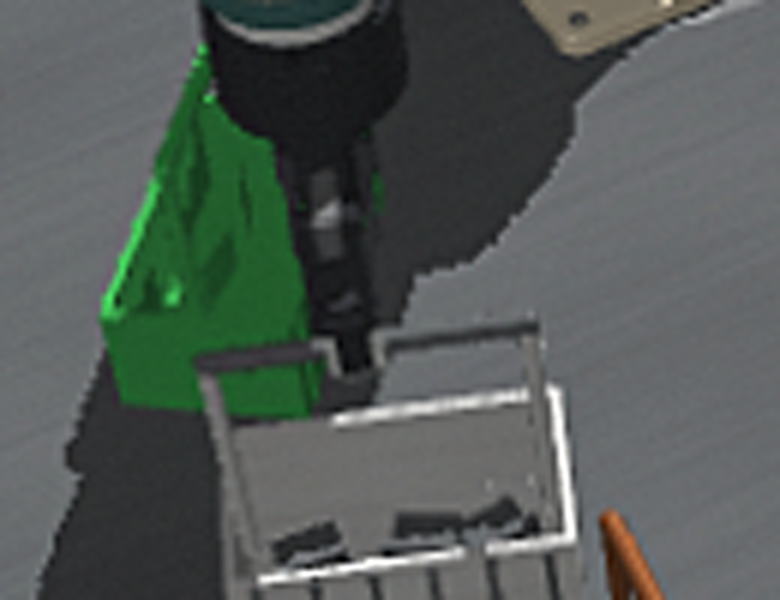

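The near finger hides the middle of the bar at about (355,345) in the crop, with bar ends at 197 and 540. It is straddled and centred, so I'll close.

Request:
drive_tool([
  {"fingers": -1, "x": 0.0, "y": 0, "z": 0, "wx": 0, "wy": 0, "wz": 0},
  {"fingers": -1, "x": 0.0, "y": 0, "z": 0, "wx": 0, "wy": 0, "wz": 0},
  {"fingers": -1, "x": 0.0, "y": 0, "z": 0, "wx": 0, "wy": 0, "wz": 0},
  {"fingers": -1, "x": 0.0, "y": 0, "z": 0, "wx": 0, "wy": 0, "wz": 0},
  {"fingers": -1, "x": 0.0, "y": 0, "z": 0, "wx": 0, "wy": 0, "wz": 0},
  {"fingers": -1, "x": 0.0, "y": 0, "z": 0, "wx": 0, "wy": 0, "wz": 0},
  {"fingers": -1, "x": 0.0, "y": 0, "z": 0, "wx": 0, "wy": 0, "wz": 0},
  {"fingers": -1, "x": 0.0, "y": 0, "z": 0, "wx": 0, "wy": 0, "wz": 0},
  {"fingers": -1, "x": 0.0, "y": 0, "z": 0, "wx": 0, "wy": 0, "wz": 0},
  {"fingers": -1, "x": 0.0, "y": 0, "z": 0.03, "wx": 0, "wy": 0, "wz": 0},
  {"fingers": -1, "x": 0.0, "y": 0, "z": 0.06, "wx": 0, "wy": 0, "wz": 0},
  {"fingers": -1, "x": 0.0, "y": 0, "z": 0.06, "wx": 0, "wy": 0, "wz": 0},
  {"fingers": -1, "x": 0.0, "y": 0, "z": 0.06, "wx": 0, "wy": 0, "wz": 0},
], squeeze=80)

```text
clock: 7.45
tool_pos: [365.2, -317.3, 198.7]
tool_rot: [3.14, -0.0, 1.181]
ft_force: [0.3, -0.0, -0.1]
opening: -0.003
```

Run:
```python
from h import *
st=robot.read_state();print(st['clock'],st['tool_pos'],st['tool_rot'],st['opening'],st['ft_force'],st['torque'])
p=robot.snapshot('scene');save(p,'s3')
cv2.imwrite('pics/s3z.png',cv2.resize(cv2.imread('pics/s3.png')[225:325,120:250],None,fx=6,fy=6,interpolation=cv2.INTER_CUBIC))
```

```text
7.45 [ 365.19127606 -317.30884065  198.70960624] [ 3.14035099e+00 -1.54534312e-04  1.18050613e+00] -0.002873908835692899 [ 0.32918314 -0.04764905 -0.08671343] [0.06069292 0.020179   0.02515986]
```

View pics/s3z.png

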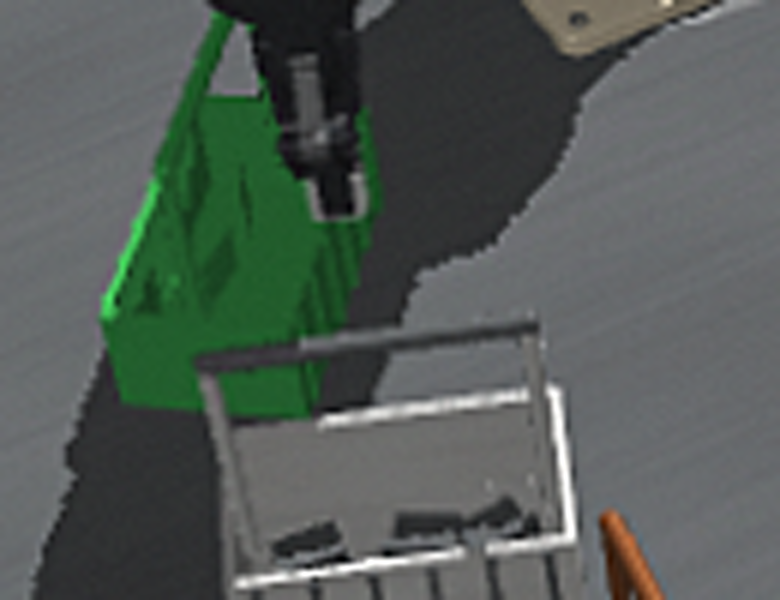

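The gripper closed on nothing: opening is -0.003 and the basket hasn't moved. I'll check the tool and bar positions in both cameras.

Run:
```python
from h import *
st=robot.read_state();print(st['clock'],st['tool_pos'])
t=robot.snapshot('top');save(t,'t3');s=robot.snapshot('scene');save(s,'s4')
im={'s':cv2.imread('pics/s4.png'),'t':cv2.imread('pics/t3.png')}
T=st['tool_pos']+[0,0,-8]
a=np.radians(67.5);y=np.array([np.cos(a),np.sin(a),0]);x=np.array([y[1],-y[0],0])
B=np.array([366,-318,150.])
pts=[T,B,B+67*y,B-67*y]
rim=[B+[0,0,-90]+i*45*x+j*75*y for i,j in((1,1),(1,-1),(-1,-1),(-1,1))]
for k,p,o,w in(('s',s,(120,220),(130,110)),('t',t,(380,210),(110,90))):
    z=cv2.resize(im[k][o[1]:o[1]+w[1],o[0]:o[0]+w[0]],None,fx=6,fy=6,interpolation=cv2.INTER_CUBIC)
    for q,c in [(pts,(0,255,0)),(rim,(0,0,255))]:
        for u in proj(p,np.array(q)): cv2.circle(z,tuple(int(v) for v in (u-o+.5)*6),4,c,1)
    cv2.imwrite(f'pics/m_{k}.png',z)
for n,p in(('s',s),('t',t)): print([(round(r['score'],2),np.round(r['centre'])) for r in robot.pinpoint(p,'basket_handle')[:3]+robot.pinpoint(p,'basket')[:3]])
```

```text
7.5 [ 364.73751354 -316.79327048  198.01232532]
[(0.71, array([ 168., -309.,  150.])), (0.66, array([ 366., -316.,  152.])), (0.57, array([ 570., -284.,  151.])), (0.81, array([ 366., -319.,   -2.])), (0.78, array([ 573., -281.,   -2.])), (0.76, array([ 170., -307.,   -0.]))]
[(0.87, array([ 574., -287.,  154.])), (0.76, array([ 165., -306.,  153.])), (0.91, array([ 169., -309.,    2.])), (0.8, array([ 571., -282.,   -1.]))]
```

View pics/m_s.png

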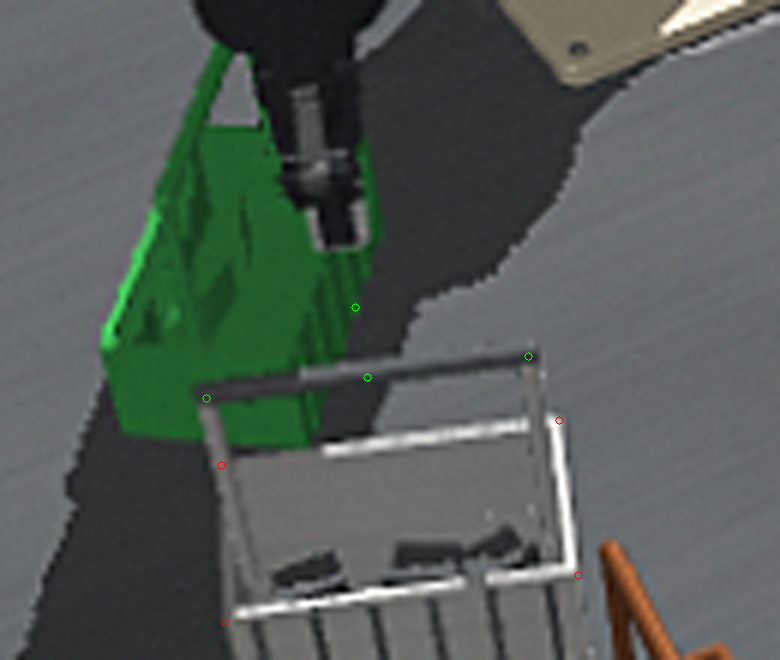

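View pics/m_t.png

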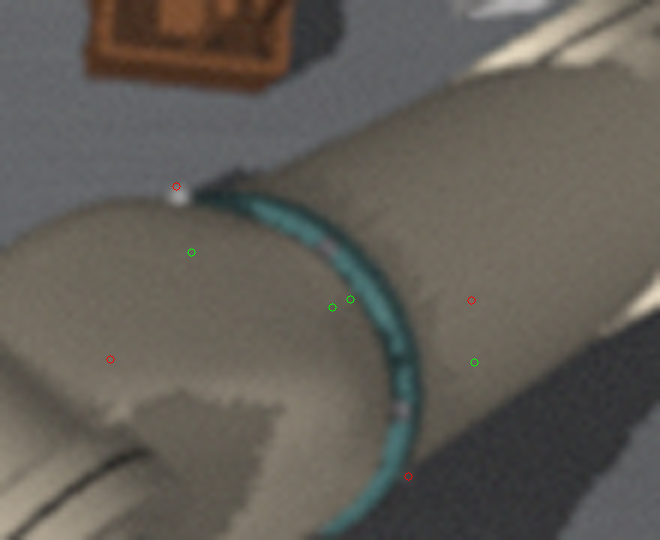

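Run:
```python
from h import *
s=robot.snapshot('scene')
st=robot.read_state();print(st)
def R(r):
    from scipy.spatial.transform import Rotation as Q
    return Q.from_euler('xyz',r).as_matrix()
for f,T,r,o in(('scene0',(144.7,633,199.5),(-3.1397,0,2.9168),(370,60)),('s1',(361.55,-313.7,195.8),(-3.13,-.003,1.18),(120,190)),('s2',(365.9,-318.4,140.3),(3.139,0,1.18),(120,215)),('s4',(364.7,-316.8,198),(3.14,0,1.18),(120,215))):
    im=cv2.imread(f'pics/{f}.png');z=cv2.resize(im[o[1]:o[1]+90,o[0]:o[0]+90],None,fx=4,fy=4,interpolation=cv2.INTER_CUBIC)
    M=R(r);T=np.array(T)
    P=[T,T+M@[0,0,8],T+M@[0,42,-5],T+M@[0,-42,-5],T+M@[0,0,-65]]
    for u,c in zip(proj(s,np.array(P)),((0,255,0),(0,0,255),(255,255,0),(255,255,0),(255,0,255))): cv2.circle(z,tuple(int(v) for v in (u-o+.5)*4),4,c,1)
    globals().setdefault('L',[]).append(z)
cv2.imwrite('pics/cmp.png',np.vstack([np.hstack(L[:2]),np.hstack(L[2:])]))
```

```text
{'clock': 7.85, 'q': array([ 0.20508396,  0.46415648,  0.64976046,  1.98337826, -0.38019297,
        0.81693166,  0.67835133]), 'qvel': array([ 0.00024218, -0.00361862,  0.00132912, -0.00427344,  0.00048012,
        0.00040965,  0.00102954]), 'joint_torque': array([-8.43056361e-03, -3.84097338e+01,  6.13656431e+00, -1.55759794e+01,
        1.00204779e-02,  7.15007642e-03,  8.04672145e-04]), 'tool_pos': array([ 364.58417034, -317.19905808,  197.94306996]), 'tool_rot': array([-3.14057933e+00, -1.15792850e-04,  1.17999383e+00]), 'ft_force': array([-0.73754838,  0.3159921 ,  0.28020579]), 'torque': array([-0.01503918,  0.02351052, -0.02411485]), 'opening': 0.001115955879065788}
```

View pics/cmp.png

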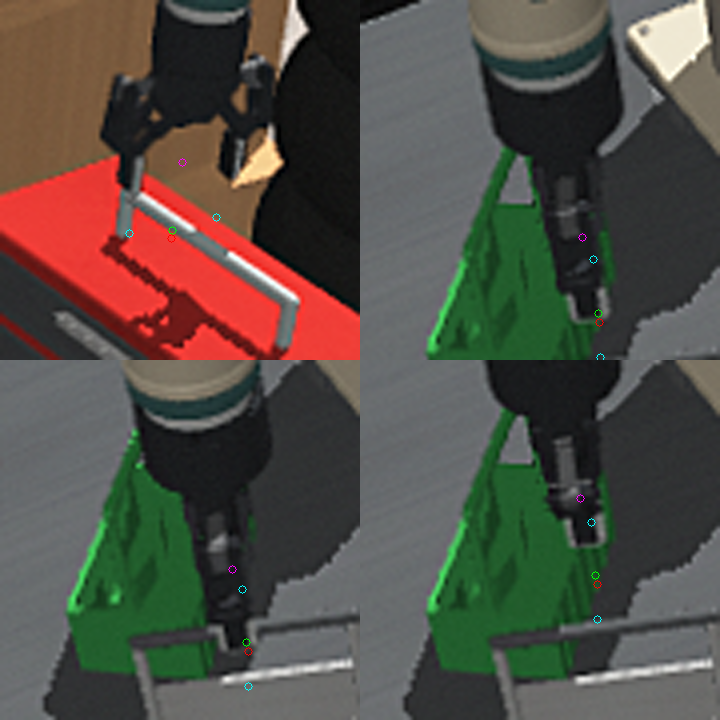

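Run:
```python
from h import *
from scipy.spatial.transform import Rotation as Q
s=robot.snapshot('scene');t=robot.snapshot('top')
M=Q.from_euler('xyz',(-3.1397,0,2.9168)).as_matrix();T=np.array((144.7,633,199.5))
P=np.array([T,T+M@[0,0,8],T+M@[0,42,-5],T+M@[0,-42,-5],T+M@[0,57,-40],T+M@[0,-57,-40],T+M@[0,0,-65]])
C=((0,255,0),(0,0,255),(255,255,0),(255,255,0),(255,255,255),(255,255,255),(255,0,255))
L=[]
for f,p,o in(('scene0',s,(375,60)),('top0',t,(15,310))):
    im=cv2.imread(f'pics/{f}.png');z=cv2.resize(im[o[1]:o[1]+90,o[0]:o[0]+90],None,fx=6,fy=6,interpolation=cv2.INTER_CUBIC)
    U=proj(p,P)
    for u,c in zip(U,C): cv2.circle(z,tuple(int(v) for v in (u-o+.5)*6),4,c,1)
    cv2.imwrite('pics/start_'+f+'.png',z)
```

```text
(no output)
```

View pics/start_scene0.png

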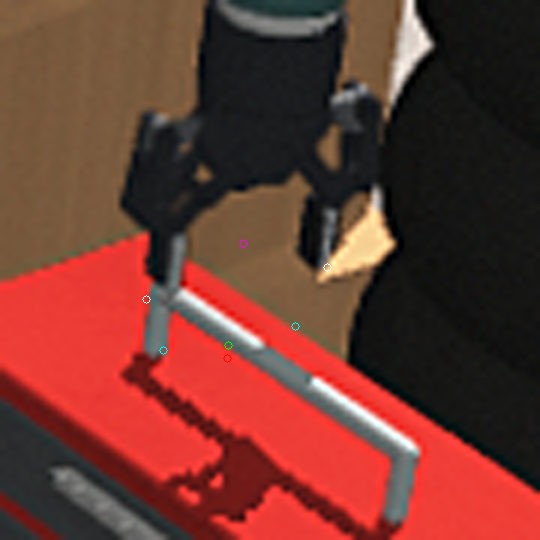

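View pics/start_top0.png

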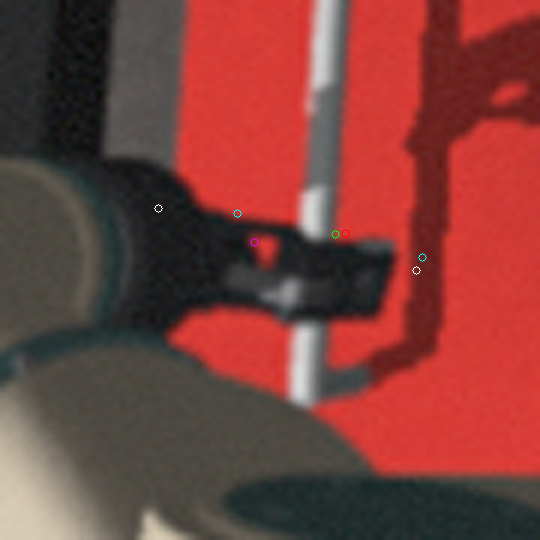

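The fingertips show about 9–10 px above where the reported TCP projects, in the start picture and again here. So the true tip is about 30 mm higher than reported, which explains the empty grasp. Rim clearance is ample, so I'll go about 30 mm lower and grasp again.

Request:
drive_tool([
  {"fingers": 1, "x": 0.0, "y": 0, "z": 0, "wx": 0, "wy": 0, "wz": 0},
  {"fingers": 1, "x": 0.0, "y": 0, "z": 0, "wx": 0, "wy": 0, "wz": 0},
  {"fingers": 1, "x": 0.0, "y": 0, "z": 0, "wx": 0, "wy": 0, "wz": 0},
  {"fingers": 1, "x": 0.0, "y": 0, "z": 0, "wx": 0, "wy": 0, "wz": 0},
  {"fingers": 1, "x": 0.0, "y": 0, "z": 0, "wx": 0, "wy": 0, "wz": 0},
  {"fingers": 1, "x": 0.0, "y": 0, "z": 0, "wx": 0, "wy": 0, "wz": 0},
  {"fingers": 1, "x": 0.0, "y": 0, "z": -0.03, "wx": 0, "wy": 0, "wz": 0},
  {"fingers": 1, "x": 0.0, "y": 0, "z": -0.06, "wx": 0, "wy": 0, "wz": 0},
  {"fingers": 1, "x": 0.0, "y": 0, "z": -0.087, "wx": 0, "wy": 0, "wz": 0},
  {"fingers": 1, "x": 0.0, "y": 0, "z": -0.087, "wx": 0, "wy": 0, "wz": 0},
  {"fingers": 1, "x": 0.0, "y": 0, "z": -0.087, "wx": 0, "wy": 0, "wz": 0},
])

```text
clock: 9.05
tool_pos: [364.7, -317.6, 111.7]
tool_rot: [-3.141, 0.0, 1.18]
ft_force: [-0.1, 0.9, 0.6]
opening: 0.997
```

Run:
```python
from h import *
st=robot.read_state();print(st['clock'],st['tool_pos'],st['opening'],st['ft_force'])
p=robot.snapshot('scene');save(p,'s5')
cv2.imwrite('pics/s5z.png',cv2.resize(cv2.imread('pics/s5.png')[225:325,120:250],None,fx=6,fy=6,interpolation=cv2.INTER_CUBIC))
```

```text
9.05 [ 364.7132715  -317.615377    111.67123708] 0.9972471576520953 [-0.11043974  0.93087238  0.60932206]
```

View pics/s5z.png

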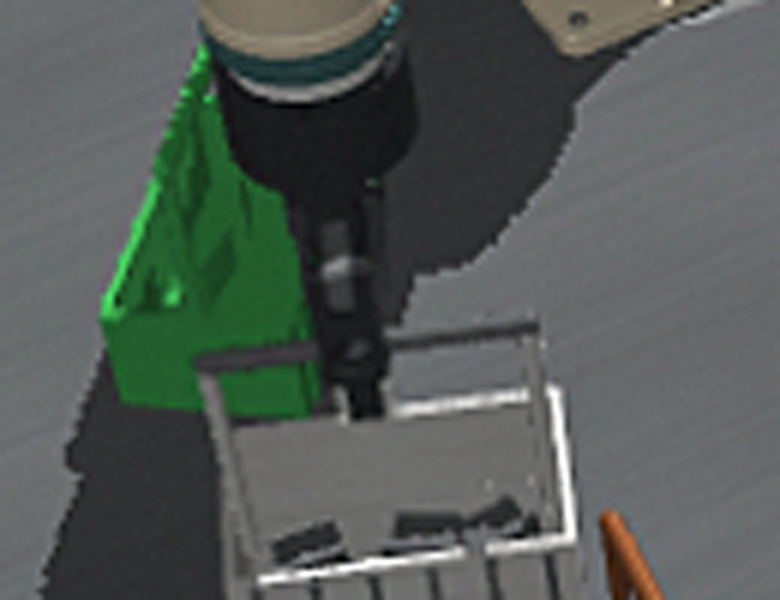

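The fingers now reach below the bar (tip at (365,415), bar at about y = 343). Closing, then a small lift.

Request:
drive_tool([
  {"fingers": -1, "x": 0.0, "y": 0, "z": 0, "wx": 0, "wy": 0, "wz": 0},
  {"fingers": -1, "x": 0.0, "y": 0, "z": 0, "wx": 0, "wy": 0, "wz": 0},
  {"fingers": -1, "x": 0.0, "y": 0, "z": 0, "wx": 0, "wy": 0, "wz": 0},
  {"fingers": -1, "x": 0.0, "y": 0, "z": 0, "wx": 0, "wy": 0, "wz": 0},
  {"fingers": -1, "x": 0.0, "y": 0, "z": 0, "wx": 0, "wy": 0, "wz": 0},
  {"fingers": -1, "x": 0.0, "y": 0, "z": 0, "wx": 0, "wy": 0, "wz": 0},
  {"fingers": -1, "x": 0.0, "y": 0, "z": 0, "wx": 0, "wy": 0, "wz": 0},
  {"fingers": -1, "x": 0.0, "y": 0, "z": 0, "wx": 0, "wy": 0, "wz": 0},
], squeeze=80)

```text
clock: 9.9
tool_pos: [364.8, -317.2, 111.8]
tool_rot: [3.141, -0.0, 1.18]
ft_force: [-0.6, 0.8, 5.9]
opening: 0.078
```

Run:
```python
from h import *
st=robot.read_state();print(st['clock'],st['tool_pos'],st['opening'],st['ft_force'])
p=robot.snapshot('scene');save(p,'s6')
cv2.imwrite('pics/s6z.png',cv2.resize(cv2.imread('pics/s6.png')[225:325,120:250],None,fx=6,fy=6,interpolation=cv2.INTER_CUBIC))
```

```text
9.9 [ 364.79619436 -317.24802382  111.79922238] 0.07766634569883783 [-0.6210369   0.80715027  5.87615918]
```

View pics/s6z.png

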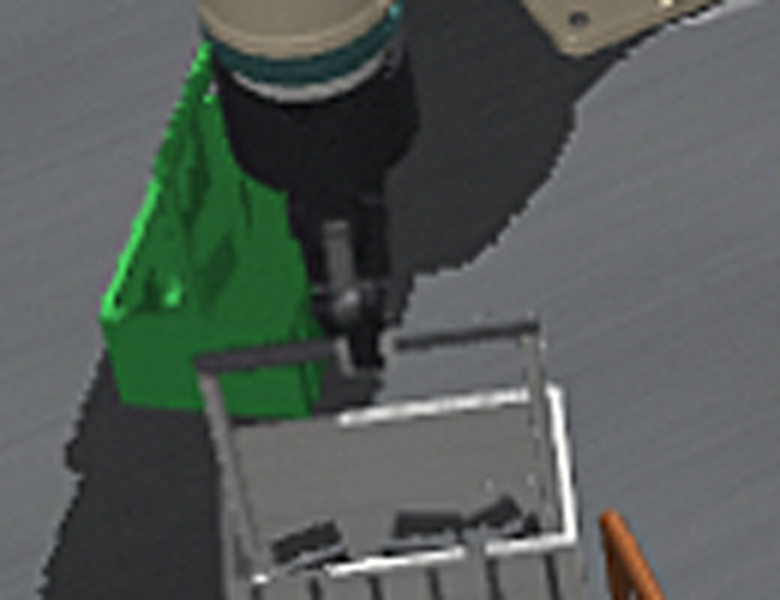

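Gripped (opening 0.078, bar-sized). Lifting, then carrying the basket round to about 90 mm in front of the hook.

Request:
drive_tool([
  {"fingers": -1, "x": 0.0, "y": 0, "z": 0.03, "wx": 0, "wy": 0, "wz": 0},
  {"fingers": -1, "x": 0.0, "y": 0, "z": 0.07, "wx": 0, "wy": 0, "wz": 0},
  {"fingers": -1, "x": 0.0, "y": 0, "z": 0.11, "wx": 0, "wy": 0, "wz": 0},
  {"fingers": -1, "x": 0.0, "y": 0, "z": 0.15, "wx": 0, "wy": 0, "wz": 0},
  {"fingers": -1, "x": 0.0, "y": 0, "z": 0.18, "wx": 0, "wy": 0, "wz": 0},
  {"fingers": -1, "x": 0.02, "y": 0.04, "z": 0.18, "wx": 0, "wy": 0, "wz": 1},
  {"fingers": -1, "x": 0.045, "y": 0.085, "z": 0.18, "wx": 0, "wy": 0, "wz": 2},
  {"fingers": -1, "x": 0.06, "y": 0.125, "z": 0.18, "wx": 0, "wy": 0, "wz": 3},
  {"fingers": -1, "x": 0.06, "y": 0.165, "z": 0.18, "wx": 0, "wy": 0, "wz": 4},
  {"fingers": -1, "x": 0.055, "y": 0.205, "z": 0.18, "wx": 0, "wy": 0, "wz": 5},
  {"fingers": -1, "x": 0.05, "y": 0.245, "z": 0.18, "wx": 0, "wy": 0, "wz": 6},
  {"fingers": -1, "x": 0.05, "y": 0.285, "z": 0.18, "wx": 0, "wy": 0, "wz": 7},
  {"fingers": -1, "x": 0.055, "y": 0.325, "z": 0.18, "wx": 0, "wy": 0, "wz": 8},
  {"fingers": -1, "x": 0.055, "y": 0.365, "z": 0.18, "wx": 0, "wy": 0, "wz": 9},
  {"fingers": -1, "x": 0.06, "y": 0.405, "z": 0.18, "wx": 0, "wy": 0, "wz": 10},
  {"fingers": -1, "x": 0.06, "y": 0.445, "z": 0.18, "wx": 0, "wy": 0, "wz": 11},
  {"fingers": -1, "x": 0.055, "y": 0.485, "z": 0.17, "wx": 0, "wy": 0, "wz": 11.4},
  {"fingers": -1, "x": 0.053, "y": 0.519, "z": 0.15, "wx": 0, "wy": 0, "wz": 11.4},
  {"fingers": -1, "x": 0.053, "y": 0.519, "z": 0.13, "wx": 0, "wy": 0, "wz": 11.4},
  {"fingers": -1, "x": 0.053, "y": 0.519, "z": 0.13, "wx": 0, "wy": 0, "wz": 11.4},
])

```text
clock: 11.95
tool_pos: [415.7, 201.7, 239.3]
tool_rot: [-3.138, 0.004, 1.381]
ft_force: [0.6, -0.8, 0.4]
opening: -0.0
```

Run:
```python
from h import *
st=robot.read_state();print(st['clock'],st['tool_pos'],st['tool_rot'],st['opening'],st['ft_force'],st['q'])
p=robot.snapshot('scene');save(p,'s7');t=robot.snapshot('top');save(t,'t7')
for n,q in(('s',p),('t',t)):
  for k in['hook_seat','basket_handle','basket']: print(n,k,[(round(r['score'],2),np.round(r['centre'])) for r in robot.pinpoint(q,k)[:4]])
```

```text
11.95 [415.69263482 201.67458199 239.27847678] [-3.13764277  0.0039122   1.38125107] -0.00025753051321235186 [ 0.55007968 -0.75008855  0.38944921] [-0.88765664  0.34514844  0.50373044  1.97281446 -0.21211605  0.88041944
 -0.4615557 ]
s hook_seat [(0.62, array([507., 186., 208.]))]
s basket_handle [(0.86, array([ 166., -306.,  150.])), (0.82, array([ 572., -286.,  151.])), (0.81, array([470.,  82., 155.]))]
s basket [(0.79, array([ 167., -303.,    4.])), (0.69, array([ 574., -284.,    0.]))]
t hook_seat [(0.97, array([504., 184., 210.]))]
t basket_handle [(0.78, array([ 167., -307.,  152.])), (0.75, array([ 572., -286.,  153.])), (0.73, array([456.,  75., 153.]))]
t basket [(0.97, array([ 170., -307.,    2.])), (0.92, array([467.,  81.,   2.])), (0.88, array([ 571., -285.,   -1.]))]
```

View pics/s7.png

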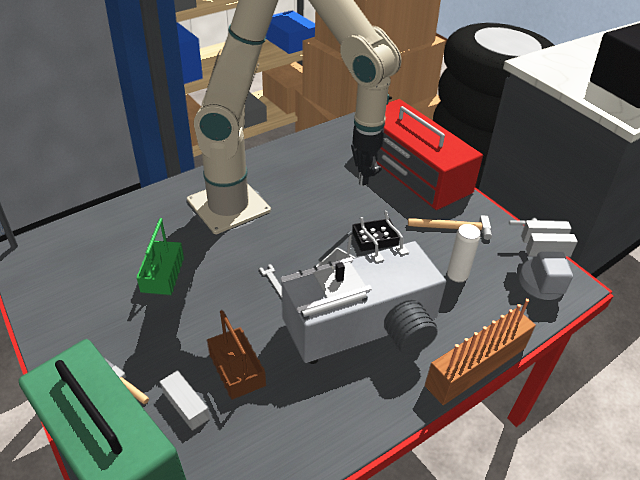

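View pics/t7.png

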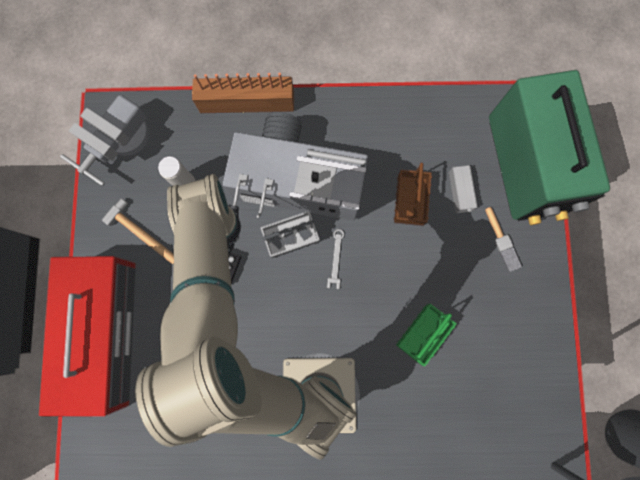

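The basket slipped out on the way and now stands upright in front of the blower near (465,80); the wrench looks unmoved. I'll measure it again and grasp deeper and harder.

Run:
```python
import cv2
a=cv2.imread('pics/t7.png');b=cv2.imread('pics/s7.png')
cv2.imwrite('pics/za.png',cv2.resize(a[170:300,225:355],None,fx=6,fy=6,interpolation=cv2.INTER_CUBIC)[:600])
cv2.imwrite('pics/zc.png',cv2.resize(b[140:300,270:420],None,fx=5,fy=5,interpolation=cv2.INTER_CUBIC)[:600])
```

```text
(no output)
```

View pics/za.png

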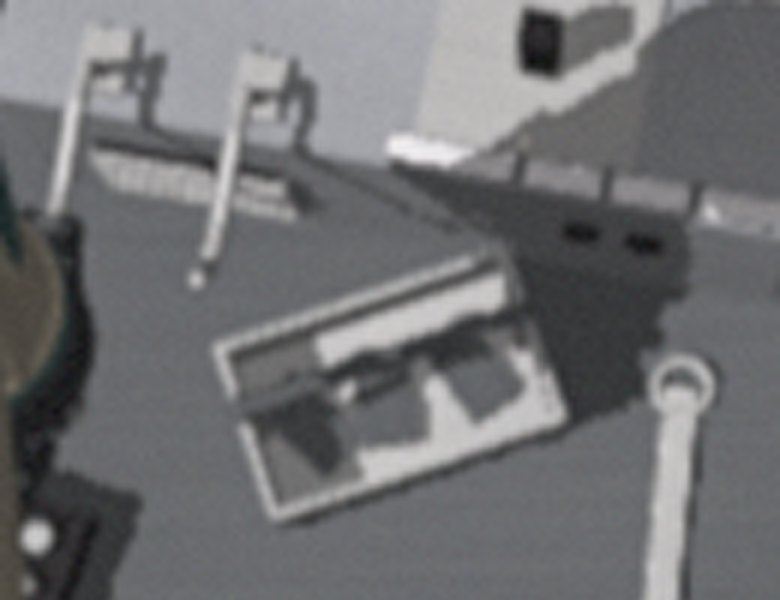

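View pics/zc.png

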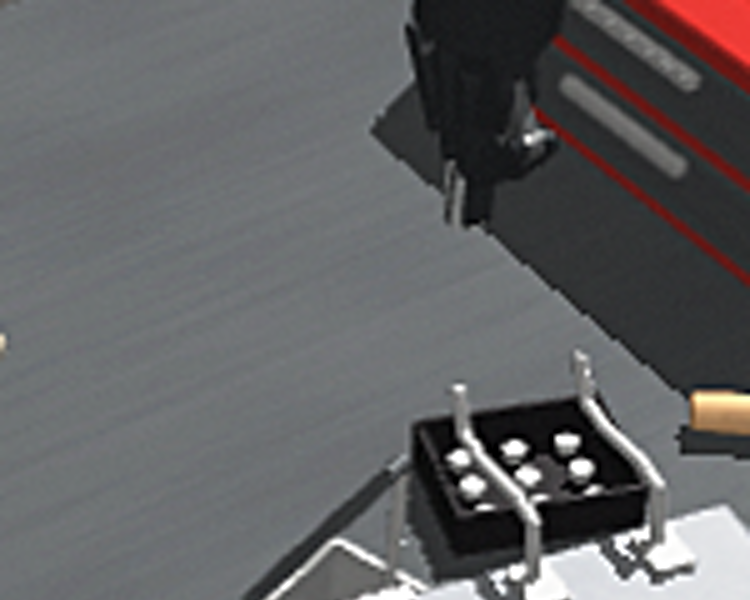

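Run:
```python
from h import *
t=robot.snapshot('top');s=robot.snapshot('scene');st=robot.read_state()
r=ray(t,np.array([(215,345),(490,252),(565,420),(280,520)])/6+[225,170]-.4,60);print(r,r.mean(0))
for i,j in((0,1),(3,2)): d=r[i]-r[j];print(np.degrees(np.arctan2(d[1],d[0])),np.hypot(*d[:2]))
bar=ray(s,np.array([[395,465]])/5+[270,140],150);print('bar far end',bar)
print('tip pred',proj(s,st['tool_pos']-[0,0,8]),'seen',np.array([470,225])/5+[270,140],st['tool_pos'])
for n,p in(('s',s),('t',t)):
  for k in['tray','wrench','basket_handle']: print(n,k,[(round(q['score'],2),np.round(q['centre'])) for q in robot.pinpoint(p,k)[:4]])
```

```text
[[481.71549538 164.38657561  60.        ]
 [526.07983231  30.11622938  60.        ]
 [442.46247031  -5.56499853  60.        ]
 [395.4529351  132.29289056  60.        ]] [461.42768327  80.30767425  60.        ]
108.28409929206562 141.40976015540616
108.82937442546312 145.65264839113865
bar far end [[447.52177256 141.53448042 150.        ]]
tip pred [[362.23902233 195.46921445]] seen [364. 185.] [418.15656324 201.53119332 241.88315874]
s tray [(0.67, array([386., 301.,   4.])), (0.59, array([635., 408.,  -4.]))]
s wrench [(0.53, array([396., -55.,  -3.]))]
s basket_handle [(0.83, array([ 567., -285.,  151.])), (0.71, array([ 167., -308.,  149.])), (0.69, array([467.,  82., 155.])), (0.2, array([506., 182., 210.]))]
t tray [(0.66, array([386., 300.,  -1.]))]
t wrench [(0.95, array([396., -55.,   2.])), (0.23, array([ 450., -549.,    0.]))]
t basket_handle [(0.91, array([ 164., -308.,  155.])), (0.71, array([ 572., -286.,  154.])), (0.69, array([ 597., -440.,    1.])), (0.42, array([506., 184., 211.]))]
```

Request:
drive_tool([
  {"fingers": 1, "x": 0.01, "y": -0.03, "z": 0.01, "wx": 0, "wy": 0, "wz": 7},
  {"fingers": 1, "x": 0.024, "y": -0.06, "z": 0.02, "wx": 0, "wy": 0, "wz": 14},
  {"fingers": 1, "x": 0.036, "y": -0.09, "z": 0.02, "wx": 0, "wy": 0, "wz": 22},
  {"fingers": 1, "x": 0.048, "y": -0.121, "z": 0.02, "wx": 0, "wy": 0, "wz": 29.4},
  {"fingers": 1, "x": 0.048, "y": -0.121, "z": 0.02, "wx": 0, "wy": 0, "wz": 29.4},
  {"fingers": 1, "x": 0.048, "y": -0.121, "z": 0.0, "wx": 0, "wy": 0, "wz": 29.4},
  {"fingers": 1, "x": 0.048, "y": -0.121, "z": -0.02, "wx": 0, "wy": 0, "wz": 29.4},
  {"fingers": 1, "x": 0.048, "y": -0.121, "z": -0.05, "wx": 0, "wy": 0, "wz": 29.4},
  {"fingers": 1, "x": 0.048, "y": -0.121, "z": -0.05, "wx": 0, "wy": 0, "wz": 29.4},
  {"fingers": 1, "x": 0.048, "y": -0.121, "z": -0.05, "wx": 0, "wy": 0, "wz": 29.4},
], squeeze=115)

```text
clock: 13.75
tool_pos: [465.7, 81.0, 191.6]
tool_rot: [-3.141, -0.0, 1.892]
ft_force: [-0.5, 0.6, 0.7]
opening: 1.001
```

Run:
```python
from h import *
st=robot.read_state();print(st['clock'],st['tool_pos'],st['tool_rot'],st['opening'],st['ft_force'])
s=robot.snapshot('scene');save(s,'s8');t=robot.snapshot('top');save(t,'t8')
T=st['tool_pos'];c=np.radians(18.5);j=np.array([np.cos(c),np.sin(c),0])
P=[T+[0,0,a]+b*j for a in(5,40) for b in(42,-42)]+[[466,80,150]]
L=[]
for p,f,o in((s,'s8',(270,170)),(t,'t8',(220,170))):
    z=cv2.resize(cv2.imread(f'pics/{f}.png')[o[1]:o[1]+120,o[0]:o[0]+100],None,fx=4,fy=4,interpolation=cv2.INTER_CUBIC)
    for u,cc in zip(proj(p,np.array(P)),((0,255,0),(0,255,0),(0,0,255),(0,0,255),(255,255,0))): cv2.circle(z,tuple(int(v) for v in (u-o+.5)*4),3,cc,1)
    L.append(z)
cv2.imwrite('pics/c8.png',np.hstack(L))
```

```text
13.75 [465.67579855  80.96502249 191.56187656] [-3.14057934e+00 -1.50885145e-05  1.89211370e+00] 1.001169027405572 [-0.46286238  0.64298341  0.68704636]
```

View pics/c8.png

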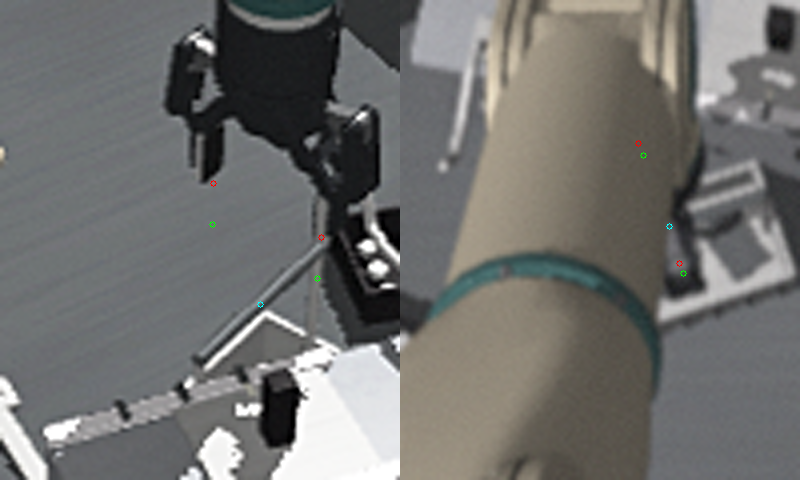

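With both fingers visible, the tip sits at the point projected 35 mm above where it should be. So the offset is about +35 mm in z and the grasp needs a reported z of about 103.

Request:
drive_tool([
  {"fingers": 1, "x": 0, "y": 0, "z": -0.03, "wx": 0, "wy": 0, "wz": 0},
  {"fingers": 1, "x": 0, "y": 0, "z": -0.06, "wx": 0, "wy": 0, "wz": 0},
  {"fingers": 1, "x": 0, "y": 0, "z": -0.088, "wx": 0, "wy": 0, "wz": 0},
  {"fingers": 1, "x": 0, "y": 0, "z": -0.088, "wx": 0, "wy": 0, "wz": 0},
  {"fingers": 1, "x": 0, "y": 0, "z": -0.088, "wx": 0, "wy": 0, "wz": 0},
  {"fingers": -1, "x": 0, "y": 0, "z": -0.088, "wx": 0, "wy": 0, "wz": 0},
  {"fingers": -1, "x": 0, "y": 0, "z": -0.088, "wx": 0, "wy": 0, "wz": 0},
  {"fingers": -1, "x": 0, "y": 0, "z": -0.088, "wx": 0, "wy": 0, "wz": 0},
  {"fingers": -1, "x": 0, "y": 0, "z": -0.088, "wx": 0, "wy": 0, "wz": 0},
  {"fingers": -1, "x": 0, "y": 0, "z": -0.088, "wx": 0, "wy": 0, "wz": 0},
  {"fingers": -1, "x": 0, "y": 0, "z": -0.088, "wx": 0, "wy": 0, "wz": 0},
  {"fingers": -1, "x": 0, "y": 0, "z": -0.088, "wx": 0, "wy": 0, "wz": 0},
  {"fingers": -1, "x": 0, "y": 0, "z": -0.088, "wx": 0, "wy": 0, "wz": 0},
  {"fingers": -1, "x": 0, "y": 0, "z": -0.088, "wx": 0, "wy": 0, "wz": 0},
], squeeze=115)

```text
clock: 15.25
tool_pos: [466.0, 80.8, 104.0]
tool_rot: [3.141, -0.0, 1.892]
ft_force: [-1.2, -0.4, 6.1]
opening: 0.07
```

Run:
```python
from h import *
st=robot.read_state();print(st['clock'],st['tool_pos'],st['tool_rot'],st['opening'],st['ft_force'],st['torque'])
s=robot.snapshot('scene');save(s,'s9');o=(270,170)
cv2.imwrite('pics/c9.png',cv2.resize(cv2.imread('pics/s9.png')[170:270,270:390],None,fx=6,fy=6,interpolation=cv2.INTER_CUBIC))
```

```text
15.25 [466.01247601  80.75156693 103.96325945] [ 3.14106840e+00 -3.37876841e-04  1.89221184e+00] 0.0695755629961747 [-1.22776027 -0.39580695  6.08586452] [ 0.05226029  0.28598519 -0.03673154]
```

View pics/c9.png

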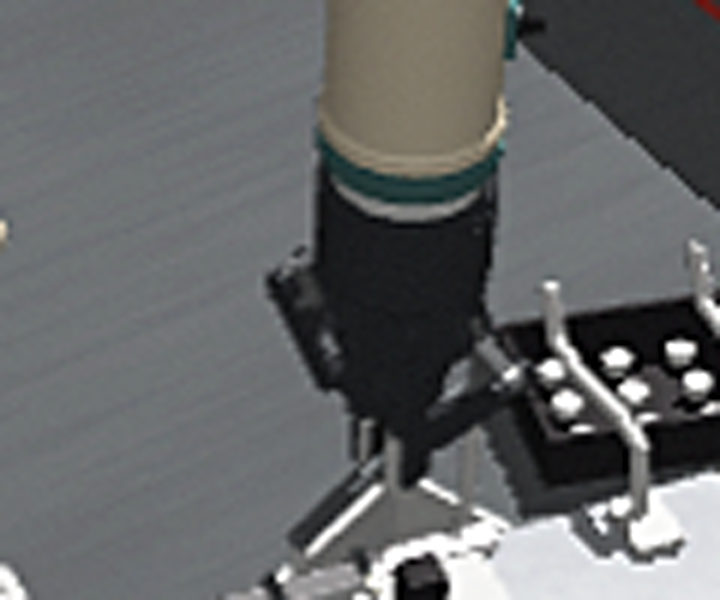

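Request:
drive_tool([
  {"fingers": -1, "x": 0, "y": 0, "z": 0.008, "wx": 0, "wy": 0, "wz": 0},
  {"fingers": -1, "x": -0.01, "y": 0, "z": 0.018, "wx": 0, "wy": 0, "wz": 0},
  {"fingers": -1, "x": -0.025, "y": 0, "z": 0.03, "wx": 0, "wy": 0, "wz": 0},
  {"fingers": -1, "x": -0.04, "y": 0, "z": 0.042, "wx": 0, "wy": 0, "wz": 0},
  {"fingers": -1, "x": -0.055, "y": 0, "z": 0.055, "wx": 0, "wy": 0, "wz": 0},
  {"fingers": -1, "x": -0.06, "y": 0, "z": 0.055, "wx": 0, "wy": 0, "wz": 0},
  {"fingers": -1, "x": -0.06, "y": 0, "z": 0.055, "wx": 0, "wy": 0, "wz": 0},
])

```text
clock: 16.0
tool_pos: [404.7, 80.8, 158.6]
tool_rot: [-3.141, -0.001, 1.893]
ft_force: [1.4, -0.1, -4.4]
opening: 0.068
```

Run:
```python
from h import *
st=robot.read_state();print(st['clock'],st['tool_pos'],st['tool_rot'],st['opening'],st['ft_force'],st['torque'])
s=robot.snapshot('scene');save(s,'s10')
cv2.imwrite('pics/c10.png',cv2.resize(cv2.imread('pics/s10.png')[160:260,250:370],None,fx=6,fy=6,interpolation=cv2.INTER_CUBIC))
```

```text
16.0 [404.74243334  80.83969672 158.56507966] [-3.14134994e+00 -5.76828332e-04  1.89289846e+00] 0.06848041992106975 [ 1.42133727 -0.1047932  -4.36783372] [-0.0255392  -0.03008126 -0.00301771]
```

View pics/c10.png

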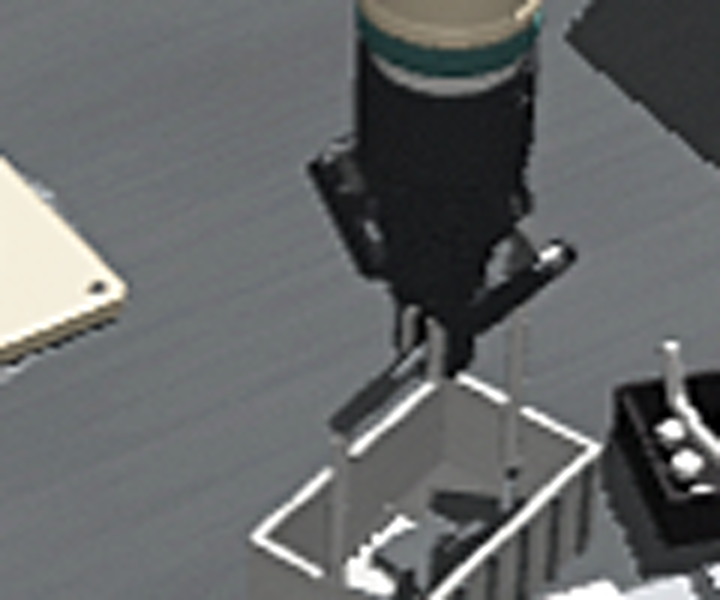

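Held level, pulling 4.4 N. Moving to the pre-hang pose.

Request:
drive_tool([
  {"fingers": -1, "x": 0, "y": 0, "z": 0.01, "wx": 0, "wy": 0, "wz": -1},
  {"fingers": -1, "x": 0.0, "y": 0.005, "z": 0.02, "wx": 0, "wy": 0, "wz": -4},
  {"fingers": -1, "x": 0.0, "y": 0.015, "z": 0.03, "wx": 0, "wy": 0, "wz": -7},
  {"fingers": -1, "x": 0.0, "y": 0.03, "z": 0.04, "wx": 0, "wy": 0, "wz": -11},
  {"fingers": -1, "x": 0.002, "y": 0.045, "z": 0.045, "wx": 0, "wy": 0, "wz": -15},
  {"fingers": -1, "x": 0.004, "y": 0.06, "z": 0.045, "wx": 0, "wy": 0, "wz": -19},
  {"fingers": -1, "x": 0.006, "y": 0.075, "z": 0.045, "wx": 0, "wy": 0, "wz": -23},
  {"fingers": -1, "x": 0.008, "y": 0.09, "z": 0.045, "wx": 0, "wy": 0, "wz": -26},
  {"fingers": -1, "x": 0.01, "y": 0.105, "z": 0.045, "wx": 0, "wy": 0, "wz": -28},
  {"fingers": -1, "x": 0.012, "y": 0.115, "z": 0.045, "wx": 0, "wy": 0, "wz": -29.3},
  {"fingers": -1, "x": 0.012, "y": 0.12, "z": 0.045, "wx": 0, "wy": 0, "wz": -29.3},
  {"fingers": -1, "x": 0.012, "y": 0.12, "z": 0.045, "wx": 0, "wy": 0, "wz": -29.3},
  {"fingers": -1, "x": 0.012, "y": 0.12, "z": 0.045, "wx": 0, "wy": 0, "wz": -29.3},
])

```text
clock: 17.35
tool_pos: [417.8, 199.9, 203.4]
tool_rot: [-3.141, 0.001, 1.381]
ft_force: [-0.1, -0.5, -5.1]
opening: 0.067
```

```bash
cat > ov.py <<'E'
from h import *
import sys
n=sys.argv[1];o=(int(sys.argv[2]),int(sys.argv[3]));off=np.array([float(v) for v in sys.argv[4:7]])
st=robot.read_state();print(st['clock'],st['tool_pos'],st['tool_rot'],st['opening'],st['ft_force'])
s=robot.snapshot('scene');save(s,n);a=st['tool_rot'][2]
B=st['tool_pos']+off;y=np.array([np.cos(a),np.sin(a),0]);x=np.array([y[1],-y[0],0])
bar=[B+k*y for k in(-67,0,67)];rim=[B+[0,0,-90]+i*45*x+j*75*y for i,j in((1,1),(1,-1),(-1,-1),(-1,1))]
al=np.radians(-11);bx=np.array([np.cos(al),np.sin(al),0]);by=np.array([-bx[1],bx[0],0]);S=np.array([506.3,184.8,209.5])
tips=[S-19*bx+[0,0,12.5]+k*by for k in(-36,36)]+[S+[0,0,-9]+k*by for k in(-36,36)]
z=cv2.resize(cv2.imread(f'pics/{n}.png')[o[1]:o[1]+100,o[0]:o[0]+130],None,fx=6,fy=6,interpolation=cv2.INTER_CUBIC)
for q,c in((bar,(0,255,0)),(rim,(0,0,255)),(tips,(255,255,0))):
    for u in proj(s,np.array(q)): cv2.circle(z,tuple(int(v) for v in (u-o+.5)*6),4,c,1)
cv2.imwrite(f'pics/{n}z.png',z)
d=B-S;print('bar in seat frame',d@bx,d@by,d[2])
print([(round(q['score'],2),np.round(q['centre'])) for q in robot.pinpoint(s,'basket_handle')[:4]])
E
python3 ov.py s11 300 160 0 0 46
```

```text
17.35 [417.77214476 199.94270922 203.35425917] [-3.14130824e+00  7.93420848e-04  1.38052408e+00] 0.06659940174046586 [-0.14242463 -0.45301521 -5.08612824]
bar in seat frame -89.79071433012207 -2.0274161229550054 39.85425916931527
[(0.94, array([ 570., -282.,  152.])), (0.67, array([ 170., -308.,  147.])), (0.65, array([416., 200., 250.]))]
```

View pics/s11z.png

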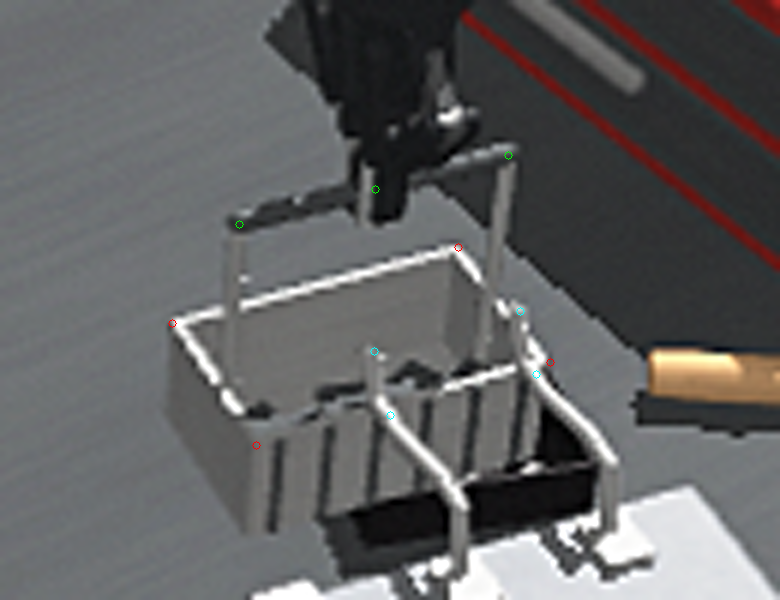

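The model overlay matches: bar at (240,224)–(508,155) in the crop, prong tips at (374,351) and (519,310). Advancing over the tips, then lowering part way.

Request:
drive_tool([
  {"fingers": -1, "x": 0.008, "y": -0.001, "z": 0, "wx": 0, "wy": 0, "wz": 0},
  {"fingers": -1, "x": 0.022, "y": -0.003, "z": 0, "wx": 0, "wy": 0, "wz": 0},
  {"fingers": -1, "x": 0.037, "y": -0.006, "z": 0, "wx": 0, "wy": 0, "wz": 0},
  {"fingers": -1, "x": 0.052, "y": -0.008, "z": 0, "wx": 0, "wy": 0, "wz": 0},
  {"fingers": -1, "x": 0.067, "y": -0.011, "z": 0, "wx": 0, "wy": 0, "wz": 0},
  {"fingers": -1, "x": 0.08, "y": -0.014, "z": 0, "wx": 0, "wy": 0, "wz": 0},
  {"fingers": -1, "x": 0.09, "y": -0.016, "z": 0, "wx": 0, "wy": 0, "wz": 0},
  {"fingers": -1, "x": 0.092, "y": -0.016, "z": 0, "wx": 0, "wy": 0, "wz": 0},
  {"fingers": -1, "x": 0.092, "y": -0.016, "z": -0.005, "wx": 0, "wy": 0, "wz": 0},
  {"fingers": -1, "x": 0.092, "y": -0.016, "z": -0.015, "wx": 0, "wy": 0, "wz": 0},
  {"fingers": -1, "x": 0.092, "y": -0.016, "z": -0.025, "wx": 0, "wy": 0, "wz": 0},
  {"fingers": -1, "x": 0.092, "y": -0.016, "z": -0.032, "wx": 0, "wy": 0, "wz": 0},
  {"fingers": -1, "x": 0.092, "y": -0.016, "z": -0.032, "wx": 0, "wy": 0, "wz": 0},
  {"fingers": -1, "x": 0.092, "y": -0.016, "z": -0.032, "wx": 0, "wy": 0, "wz": 0},
])

```text
clock: 18.85
tool_pos: [509.7, 184.7, 171.2]
tool_rot: [-3.141, 0.0, 1.381]
ft_force: [-0.5, 0.5, -4.9]
opening: 0.074
```

```bash
python3 ov.py s12 320 170 0 0 46
```

```text
18.85 [509.71135825 184.67919895 171.18121011] [-3.14127979e+00  3.03714957e-04  1.38101708e+00] 0.07449754596621597 [-0.52722137  0.45765436 -4.91901047]
bar in seat frame 3.3717319203596565 0.5323362446176724 7.681210106202428
[(0.82, array([512., 185., 219.])), (0.81, array([ 169., -305.,  147.])), (0.69, array([ 570., -285.,  148.]))]
```

View pics/s12z.png

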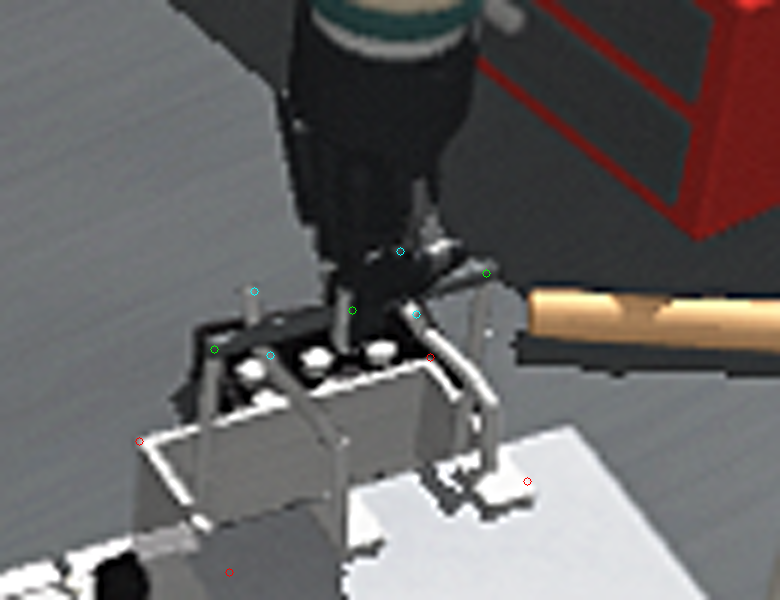

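The bar lies between the upturned tips and the housing, about 8 mm above the hollows. Lowering gently.

Request:
drive_tool([
  {"fingers": -1, "x": 0, "y": 0, "z": -0.004, "wx": 0, "wy": 0, "wz": 0},
  {"fingers": -1, "x": 0, "y": 0, "z": -0.008, "wx": 0, "wy": 0, "wz": 0},
  {"fingers": -1, "x": 0, "y": 0, "z": -0.008, "wx": 0, "wy": 0, "wz": 0},
  {"fingers": -1, "x": 0, "y": 0, "z": -0.008, "wx": 0, "wy": 0, "wz": 0},
])

```text
clock: 19.35
tool_pos: [510.1, 184.8, 163.6]
tool_rot: [3.141, -0.001, 1.381]
ft_force: [-0.2, 0.2, -0.8]
opening: 0.069
```

Request:
drive_tool([
  {"fingers": -1, "x": 0, "y": 0, "z": -0.001, "wx": 0, "wy": 0, "wz": 0},
  {"fingers": -1, "x": 0, "y": 0, "z": -0.001, "wx": 0, "wy": 0, "wz": 0},
  {"fingers": 0.2, "x": 0, "y": 0, "z": -0.001, "wx": 0, "wy": 0, "wz": 0},
  {"fingers": 0.2, "x": 0, "y": 0, "z": -0.001, "wx": 0, "wy": 0, "wz": 0},
  {"fingers": 0.2, "x": 0, "y": 0, "z": -0.001, "wx": 0, "wy": 0, "wz": 0},
  {"fingers": 0.2, "x": 0, "y": 0, "z": -0.001, "wx": 0, "wy": 0, "wz": 0},
  {"fingers": 0.2, "x": 0, "y": 0, "z": -0.001, "wx": 0, "wy": 0, "wz": 0},
])

```text
clock: 20.05
tool_pos: [509.9, 184.6, 162.4]
tool_rot: [3.142, 0.0, 1.381]
ft_force: [-0.6, 1.2, 0.0]
opening: 0.601
```

```bash
python3 ov.py s13 320 170 0 0 46
```

```text
20.05 [509.8909745  184.64800597 162.35410757] [3.14155293e+00 2.64009225e-05 1.38085092e+00] 0.6014009119241233 [-0.57080362  1.21702183  0.00926686]
bar in seat frame 3.5540000153459923 0.5359887660869833 -1.1458924333469724
[(0.93, array([512., 182., 210.])), (0.64, array([ 568., -284.,  149.]))]
```

View pics/s13z.png

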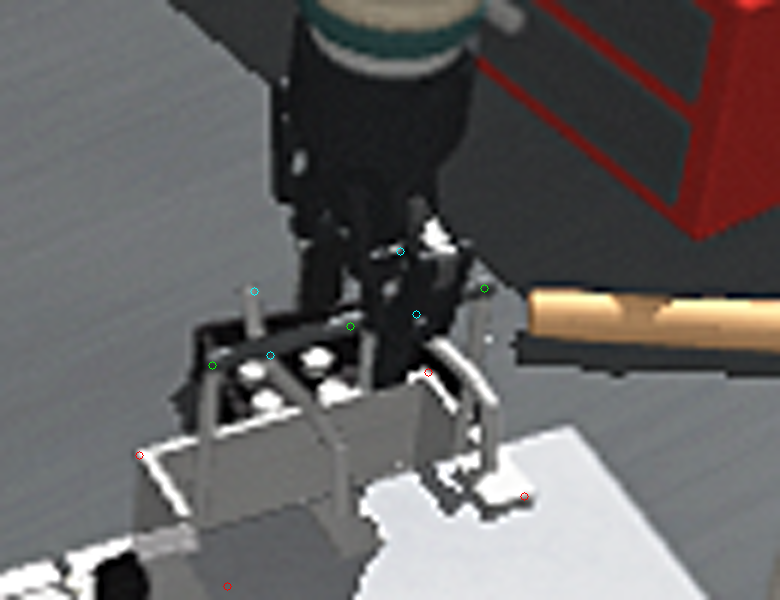

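Bar rests on both prongs and the jaws are clear of it. Lifting off and moving over the shutter post with a quarter turn.

Request:
drive_tool([
  {"fingers": 0.2, "x": 0, "y": 0, "z": 0.01, "wx": 0, "wy": 0, "wz": 0},
  {"fingers": 0.2, "x": 0, "y": 0, "z": 0.03, "wx": 0, "wy": 0, "wz": 0},
  {"fingers": 0.2, "x": 0, "y": 0, "z": 0.06, "wx": 0, "wy": 0, "wz": 0},
  {"fingers": 0.2, "x": 0, "y": 0, "z": 0.1, "wx": 0, "wy": 0, "wz": 0},
  {"fingers": 0.2, "x": 0, "y": 0, "z": 0.11, "wx": 0, "wy": 0, "wz": 0},
  {"fingers": 1, "x": 0.007, "y": -0.016, "z": 0.11, "wx": 0, "wy": 0, "wz": 8},
  {"fingers": 1, "x": 0.015, "y": -0.032, "z": 0.11, "wx": 0, "wy": 0, "wz": 16},
  {"fingers": 1, "x": 0.022, "y": -0.048, "z": 0.11, "wx": 0, "wy": 0, "wz": 24},
  {"fingers": 1, "x": 0.03, "y": -0.065, "z": 0.11, "wx": 0, "wy": 0, "wz": 32},
  {"fingers": 1, "x": 0.037, "y": -0.082, "z": 0.11, "wx": 0, "wy": 0, "wz": 40},
  {"fingers": 1, "x": 0.044, "y": -0.1, "z": 0.11, "wx": 0, "wy": 0, "wz": 48},
  {"fingers": 1, "x": 0.052, "y": -0.116, "z": 0.11, "wx": 0, "wy": 0, "wz": 56},
  {"fingers": 1, "x": 0.06, "y": -0.132, "z": 0.11, "wx": 0, "wy": 0, "wz": 64},
  {"fingers": 1, "x": 0.067, "y": -0.148, "z": 0.11, "wx": 0, "wy": 0, "wz": 72},
  {"fingers": 1, "x": 0.074, "y": -0.165, "z": 0.11, "wx": 0, "wy": 0, "wz": 80},
  {"fingers": 1, "x": 0.081, "y": -0.182, "z": 0.11, "wx": 0, "wy": 0, "wz": 86},
  {"fingers": 1, "x": 0.081, "y": -0.182, "z": 0.11, "wx": 0, "wy": 0, "wz": 90},
  {"fingers": 1, "x": 0.081, "y": -0.182, "z": 0.11, "wx": 0, "wy": 0, "wz": 90},
  {"fingers": 1, "x": 0.081, "y": -0.182, "z": 0.11, "wx": 0, "wy": 0, "wz": 90},
])

```text
clock: 22.05
tool_pos: [590.6, 3.0, 272.4]
tool_rot: [3.141, -0.0, 2.95]
ft_force: [0.6, -0.4, -0.2]
opening: 1.002
```

Run:
```python
from h import *
st=robot.read_state();print(st['clock'],st['tool_pos'],st['tool_rot'],st['opening'],st['ft_force'],st['q'])
s=robot.snapshot('scene');save(s,'s14');t=robot.snapshot('top');save(t,'t14')
for n,p in(('s',s),('t',t)):
  for k in['shutter_handle','basket_handle']: print(n,k,[(round(q['score'],2),np.round(q['centre'],1)) for q in robot.pinpoint(p,k)[:4]])
G=st['tool_pos']+[0,0,46];a=st['tool_rot'][2]-np.pi/2;j=np.array([np.cos(a),np.sin(a),0])
o=(270,150);z=cv2.resize(cv2.imread('pics/s14.png')[o[1]:o[1]+130,o[0]:o[0]+130],None,fx=6,fy=6,interpolation=cv2.INTER_CUBIC)[:600+150]
P=[G+k*j-[0,0,6] for k in(-42,42)]+[[G[0],G[1],206],[590.5,2.5,206]]
for u,c in zip(proj(s,np.array(P)),((0,255,0),(0,255,0),(0,0,255),(255,255,0))): cv2.circle(z,tuple(int(v) for v in (u-o+.5)*6),4,c,1)
cv2.imwrite('pics/s14z.png',cv2.resize(z,(600,577)))
```

```text
22.05 [590.62426899   2.98565675 272.39098812] [ 3.14132488e+00 -4.67164321e-04  2.95020241e+00] 1.002228099902865 [ 0.59323835 -0.35445687 -0.24109193] [-0.15851935  0.4751757   0.16466082  1.59725131 -0.08569125  1.07662486
  1.40833275]
s shutter_handle [(0.67, array([590.9,   1.6, 207.5]))]
s basket_handle [(0.95, array([515. , 183.3, 212.2])), (0.9, array([ 570. , -281.8,  150.7])), (0.67, array([ 165.9, -305.7,  148.2])), (0.29, array([511.2, 186.2,  59. ]))]
t shutter_handle []
t basket_handle [(0.96, array([513.7, 180.6, 210.6])), (0.78, array([ 569.4, -288. ,  153.5])), (0.7, array([ 167.9, -306.7,  151. ]))]
```

View pics/s14z.png

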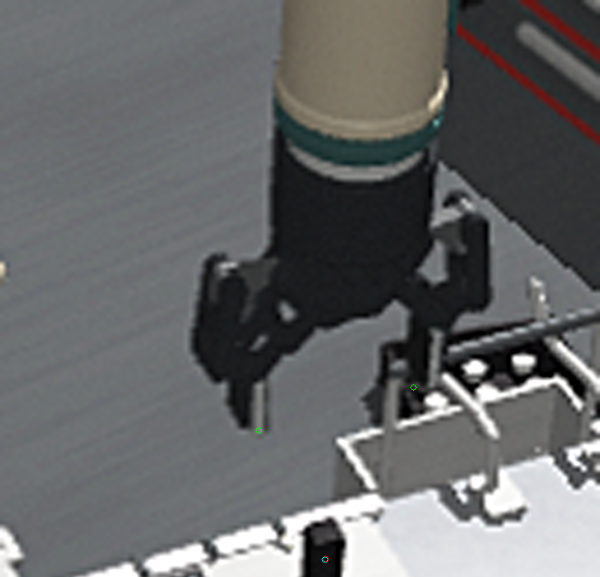

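The basket hangs on both prongs and the jaws are lined up over the post. Descending and gripping it.

Request:
drive_tool([
  {"fingers": 1, "x": 0, "y": 0, "z": -0.03, "wx": 0, "wy": 0, "wz": 0},
  {"fingers": 1, "x": 0, "y": 0, "z": -0.06, "wx": 0, "wy": 0, "wz": 0},
  {"fingers": 1, "x": 0, "y": 0, "z": -0.09, "wx": 0, "wy": 0, "wz": 0},
  {"fingers": 1, "x": 0, "y": 0, "z": -0.108, "wx": 0, "wy": 0, "wz": 0},
  {"fingers": 1, "x": 0, "y": 0, "z": -0.108, "wx": 0, "wy": 0, "wz": 0},
  {"fingers": 1, "x": 0, "y": 0, "z": -0.108, "wx": 0, "wy": 0, "wz": 0},
  {"fingers": -1, "x": 0, "y": 0, "z": -0.108, "wx": 0, "wy": 0, "wz": 0},
  {"fingers": -1, "x": 0, "y": 0, "z": -0.108, "wx": 0, "wy": 0, "wz": 0},
  {"fingers": -1, "x": 0, "y": 0, "z": -0.108, "wx": 0, "wy": 0, "wz": 0},
  {"fingers": -1, "x": 0, "y": 0, "z": -0.108, "wx": 0, "wy": 0, "wz": 0},
  {"fingers": -1, "x": 0, "y": 0, "z": -0.108, "wx": 0, "wy": 0, "wz": 0},
  {"fingers": -1, "x": 0, "y": 0, "z": -0.108, "wx": 0, "wy": 0, "wz": 0},
  {"fingers": -1, "x": 0, "y": 0, "z": -0.108, "wx": 0, "wy": 0, "wz": 0},
], squeeze=70)

```text
clock: 23.65
tool_pos: [591.0, 2.2, 165.0]
tool_rot: [-3.141, 0.0, 2.951]
ft_force: [-1.8, -0.3, 4.6]
opening: 0.2
```

Run:
```python
from h import *
st=robot.read_state();print(st['clock'],st['tool_pos'],st['tool_rot'],st['opening'],st['ft_force'])
s=robot.snapshot('scene');save(s,'s15')
cv2.imwrite('pics/s15z.png',cv2.resize(cv2.imread('pics/s15.png')[180:310,270:400],None,fx=4.6,fy=4.6,interpolation=cv2.INTER_CUBIC))
```

```text
23.65 [590.96130281   2.2209122  165.01002763] [-3.14143067e+00  4.61277932e-04  2.95102033e+00] 0.19956447471031682 [-1.78330673 -0.3446897   4.6226492 ]
```

View pics/s15z.png

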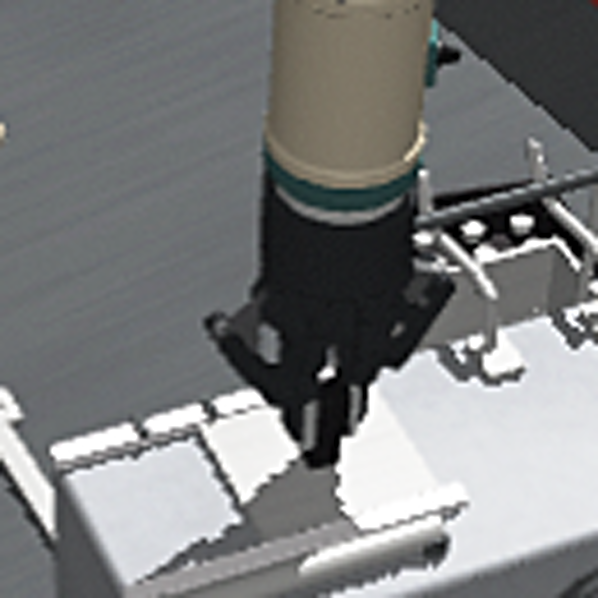

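Post gripped (opening 0.20, about 17 mm). Sliding 40 mm along the blower's own -y.

Request:
drive_tool([
  {"fingers": -1, "x": -0.001, "y": -0.005, "z": 0, "wx": 0, "wy": 0, "wz": 0},
  {"fingers": -1, "x": -0.002, "y": -0.01, "z": 0, "wx": 0, "wy": 0, "wz": 0},
  {"fingers": -1, "x": -0.003, "y": -0.015, "z": 0, "wx": 0, "wy": 0, "wz": 0},
  {"fingers": -1, "x": -0.004, "y": -0.02, "z": 0, "wx": 0, "wy": 0, "wz": 0},
  {"fingers": -1, "x": -0.005, "y": -0.025, "z": 0, "wx": 0, "wy": 0, "wz": 0},
  {"fingers": -1, "x": -0.006, "y": -0.03, "z": 0, "wx": 0, "wy": 0, "wz": 0},
  {"fingers": -1, "x": -0.007, "y": -0.035, "z": 0, "wx": 0, "wy": 0, "wz": 0},
  {"fingers": -1, "x": -0.0076, "y": -0.039, "z": 0, "wx": 0, "wy": 0, "wz": 0},
  {"fingers": -1, "x": -0.0076, "y": -0.039, "z": 0, "wx": 0, "wy": 0, "wz": 0},
  {"fingers": -1, "x": -0.0076, "y": -0.039, "z": 0, "wx": 0, "wy": 0, "wz": 0},
  {"fingers": -1, "x": -0.0076, "y": -0.039, "z": 0, "wx": 0, "wy": 0, "wz": 0},
])

```text
clock: 24.8
tool_pos: [584.3, -31.3, 165.0]
tool_rot: [3.136, 0.001, 2.954]
ft_force: [0.0, 8.7, 5.2]
opening: 0.197
```

Run:
```python
from h import *
st=robot.read_state();print(st['clock'],st['tool_pos'],st['tool_rot'],st['opening'],st['ft_force'])
s=robot.snapshot('scene');save(s,'s16');t=robot.snapshot('top');save(t,'t16')
for n,p in(('s',s),('t',t)):
  for k in['shutter_handle','basket_handle','basket']: print(n,k,[(round(q['score'],2),np.round(q['centre'],1)) for q in robot.pinpoint(p,k)[:4]])
cv2.imwrite('pics/s16z.png',cv2.resize(cv2.imread('pics/s16.png')[180:310,270:400],None,fx=4.6,fy=4.6,interpolation=cv2.INTER_CUBIC))
cv2.imwrite('pics/t16z.png',cv2.resize(cv2.imread('pics/t16.png')[120:230,215:375],None,fx=5,fy=5,interpolation=cv2.INTER_CUBIC))
```

```text
24.8 [584.2750893  -31.26825087 165.01588985] [3.13558481e+00 5.87302679e-04 2.95403160e+00] 0.19657323691966877 [0.02822347 8.70806575 5.24136452]
s shutter_handle [(0.57, array([586.1, -29.4, 204.6]))]
s basket_handle [(0.95, array([ 166.7, -305.3,  149.7])), (0.87, array([ 569. , -283.7,  152.2])), (0.86, array([508.8, 181.7, 209.1]))]
s basket [(0.93, array([508.8, 183.7,  55.5])), (0.73, array([ 169.9, -307.5,    0.5])), (0.68, array([623.1,  58.1,   1.1])), (0.58, array([ 568.7, -282.8,    0.9]))]
t shutter_handle []
t basket_handle [(0.82, array([ 166. , -310.4,  151.6])), (0.82, array([ 572. , -287.8,  150.5])), (0.72, array([511.6, 181.9, 210.2]))]
t basket [(0.96, array([ 168.8, -309.1,    3.2])), (0.9, array([509.1, 183.5,  55.5])), (0.76, array([ 5.701e+02, -2.830e+02, -1.000e-01]))]
```

View pics/s16z.png

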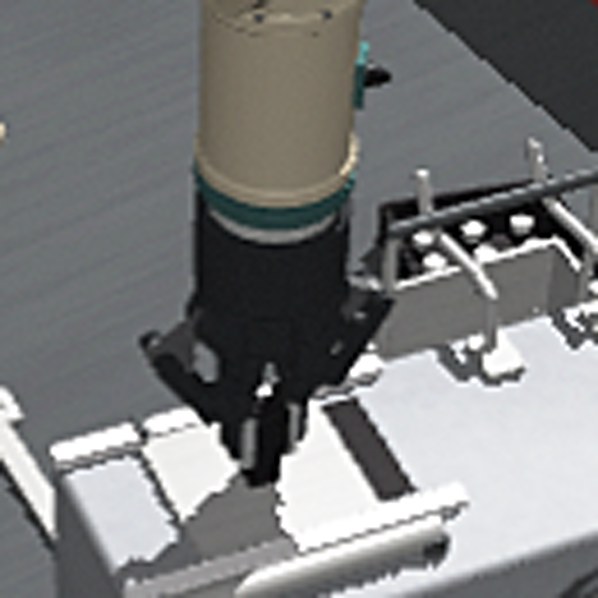

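View pics/t16z.png

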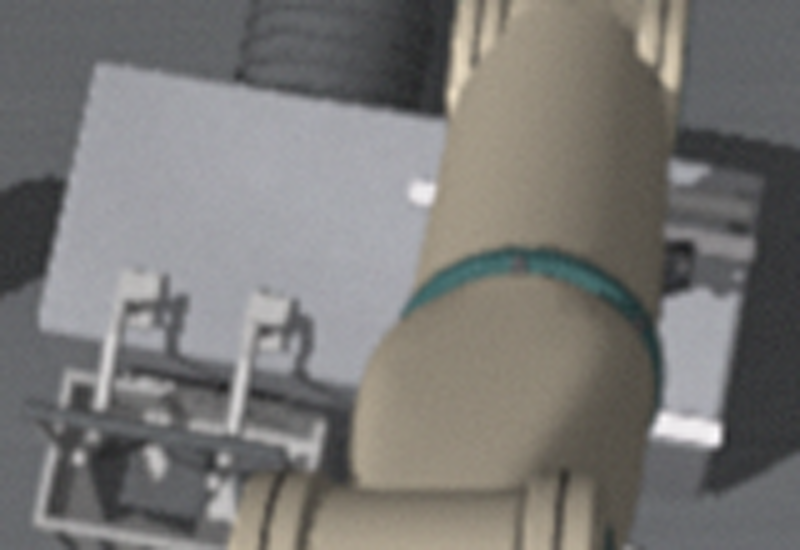

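Run:
```python
from h import *
s=robot.snapshot('scene')
b=np.array([0.191,0.982])
for P in([(203,430),(147,457)],[(240,500),(180,530)],[(352,398),(325,408)],[(412,488),(378,500)]):
    r=ray(s,np.array(P)/4.6+[270,180],174);d=r[0]-r[1];print(r[:,:2].round(1),d[:2]@b)
st=robot.read_state();print(st['clock'],st['tool_pos'],(np.array([590.96,2.22])-st['tool_pos'][:2])@b,st['qvel'].max())
```

```text
[[539.5 -36.3]
 [539.6 -72.2]] 35.25768033831513
[[591.6 -48.7]
 [591.8 -86.5]] 37.101443095824486
[[563.8  44.7]
 [561.9  28. ]] 16.78237107784945
[[634.2  31.6]
 [631.1  11.6]] 20.27739067869288
25.25 [584.26014039 -31.21680973 165.0191046 ] 34.1146203370919 0.001022689360521703
```

Travel is about 34–36 mm, short because the arm gives under the spring load. Adding 5 mm.

Request:
drive_tool([
  {"fingers": -1, "x": -0.0005, "y": -0.0025, "z": 0, "wx": 0, "wy": 0, "wz": 0},
  {"fingers": -1, "x": -0.001, "y": -0.005, "z": 0, "wx": 0, "wy": 0, "wz": 0},
  {"fingers": -1, "x": -0.001, "y": -0.005, "z": 0, "wx": 0, "wy": 0, "wz": 0},
  {"fingers": -1, "x": -0.001, "y": -0.005, "z": 0, "wx": 0, "wy": 0, "wz": 0},
  {"fingers": -1, "x": -0.001, "y": -0.005, "z": 0, "wx": 0, "wy": 0, "wz": 0},
  {"fingers": -1, "x": -0.001, "y": -0.005, "z": 0, "wx": 0, "wy": 0, "wz": 0},
  {"fingers": -1, "x": -0.001, "y": -0.005, "z": 0, "wx": 0, "wy": 0, "wz": 0},
])

```text
clock: 25.95
tool_pos: [583.4, -35.9, 165.0]
tool_rot: [3.135, 0.001, 2.954]
ft_force: [1.1, 8.7, 4.9]
opening: 0.195
```

Run:
```python
from h import *
st=robot.read_state();print(st['clock'],st['tool_pos'],st['opening'],st['ft_force'],(np.array([590.96,2.22])-st['tool_pos'][:2])@[0.191,.982],abs(st['qvel']).max())
s=robot.snapshot('scene');save(s,'s17')
for k in['shutter_handle','basket_handle','wrench','tray','hammer','can','tube','brush']: print(k,[(round(q['score'],2),np.round(q['centre'],1)) for q in robot.pinpoint(s,k)[:3]])
cv2.imwrite('pics/s17z.png',cv2.resize(cv2.imread('pics/s17.png')[180:310,270:400],None,fx=4.6,fy=4.6,interpolation=cv2.INTER_CUBIC))
```

```text
25.95 [583.36232961 -35.88116649 165.02914566] 0.19460759064274794 [1.07713345 8.72158736 4.92655754] 38.866500540240786 0.0023380210309488555
shutter_handle [(0.79, array([581.6, -37.5, 203.5]))]
basket_handle [(0.97, array([ 165.2, -305.1,  147.5])), (0.76, array([513.4, 185.2, 211.5])), (0.61, array([ 570.5, -283.7,  152.6]))]
wrench [(0.8, array([394.9, -53.8,  -1.8]))]
tray [(0.96, array([385. , 301.4,   4.1])), (0.62, array([ 4.472e+02, -5.495e+02, -3.000e-01]))]
hammer [(0.56, array([470.9, 529.9,  -1.1]))]
can [(0.95, array([634.4, 408.1,  -1.6]))]
tube [(0.62, array([ 599.3, -439.4,    3. ])), (0.34, array([624.6,  57.3,   1.6]))]
brush [(0.78, array([ 4.468e+02, -5.500e+02, -3.000e-01]))]
```

View pics/s17z.png

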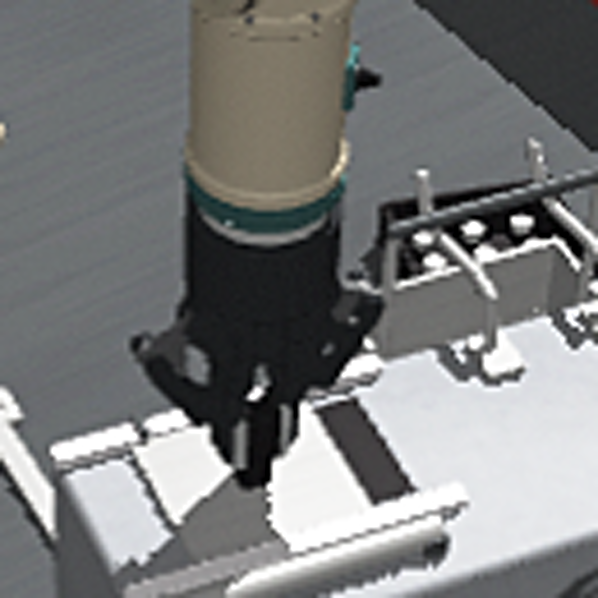

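Run:
```python
from station import robot
print(robot.close_job()); print(robot.read_state()['clock'])
```

```text
the job is handed in; nothing more can be done
None
the job is handed in; nothing more can be done
```

I hung the steel basket on both prongs and let go of it. Then I slid the shutter to about half open and handed the job in at about 26 s, still holding it; no verdict was reported.

**Last checks**
- **Basket:** it hangs level by its crossbar. The networks put the handle about 3–9 mm behind the seat and within about 4 mm of the middle. The gripper was about 0.2 m away.
- **Shutter:** the tool moved 38.9 mm from where it gripped the post, and the network saw the post move about 40 mm. The wrist felt about 8.7 N against it, a little under the 10 N expected at half. The white pointer was hidden behind the gripper, so I could not read it directly.
- **Other things on the bench:** all six were detected within about 8 mm of where they started, which is about the accuracy of the detections.

**What went wrong on the way**
- **Tool position:** the fingertips showed about 35 mm higher in the pictures than the reported tool position. The first grasp closed on nothing for that reason, and I corrected for it afterwards.
- **Dropped basket:** the second grasp slipped and the basket fell from the carrying height during the move. It landed upright in front of the blower. I grasped it again, deeper and harder, and that grip held.

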